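Key the drive pulley of a potter's wheel to its spindle

TASK

Take the longer of the two gib-head keys out of the timber rack and stand it, point down, in the keyway between the pulley's hub and the spindle of the upturned potter's wheel, letting it drop in as far as it goes by its own weight. Then take the wooden hand rammer and tap the key's head firmly with its face until the key is tight, without hitting the pulley, and stand the rammer back on the bench on its face. Leave the short key in the rack and everything else on the bench where it is.

Things in the scene. Friction and masses are not known exactly. Their poses are not given: they have to be found in the camera images.
- key: Longer gib-head key, bright steel, 96 mm, 0.16 kg, the one to use; stands head up in one of the rack's slots, upright within 2 deg. Shank 74 mm long, 16 wide (y); flat back at x = 0; thickness along +x grows 1:24 from 8 mm at the point to 11 under the head; last 10 mm bevelled to 5 thick, 12 wide. Origin: end of the point, on the back face, mid-width; z towards the head.
- key_head (a point): Middle of the top of the long key's head, 96 mm above its point: strike here. The head is a block 22 mm high, 16 mm wide (y) and 26 mm in x, from the back face (x = 0) jutting out to +x; this point is at x = 13 mm.
- key_collar (a point): On the long key's back face, mid-width, level with the underside of its head, 74 mm above the point. Its height above keyway is the gap between head and hub. Let go in the keyway, the key drops until the gap is 16 to 18 mm; each firm tap (15 to 20 N) wedges it 0.2 to 1.5 mm deeper and it stays there; it is tight when the gap is under 13.5 mm.
- key_short: Shorter gib-head key, 74 mm overall (shank 52 mm), else the same section, head, axes and origin as the long one; stands in the rack's other slot and stays there.
- rack: Timber block, fixed, 150 (x) x 64 (y) x 56 mm high, origin under its centre. Two slots 11 x 18 mm, 44 mm deep, at x = -35 and +35 mm, hold the keys, their x and y along the rack's. Underside of the long key's head: 30 mm above the rack's top; of the short one's: 8 mm.
- unit: Upturned spindle unit of a potter's wheel, fixed: aluminium wheel head 250 mm across on the bench, grey bearing housing, upright steel spindle 40 mm thick, dark V-belt pulley 170 mm across (rim 96 to 124 mm up), hub 80 mm across, its top 156 mm above the bench, level with the spindle's end. Origin: spindle axis at bench level; z up; keyway on the +x side.
- keyway (a point): Mouth of the keyway: on the spindle's flat, mid-width, level with the hub's top; axes as unit, +x away from the spindle. Opening x = 0 to 10.3 mm, 18.6 wide in y, 3 mm chamfer; 64 mm deep, outer side tapering 1:24. Key goes in point down, back on the flat, its x along this x.
- rammer: Potter's hardwood hand rammer (pounder), 0.55 kg, standing upright on its face: round head 72 mm across, 60 mm high, with an iron band; above it an upright round handle 31 mm thick, in line with the head, 146 mm overall. Origin at the centre of the lower, flat striking face; z up along the handle.
- rammer_grip (a point): On the axis of the rammer's handle, 118 mm above its striking face, a good place to grip; the handle is clear from 75 mm up to its end at 146 mm.
- lamps: Bystander: stack of four terracotta lamp bowls, 84 mm across, 63 mm high; origin under its centre.
- tumbler: Bystander: steel tumbler, 68 mm across, 85 mm high; origin under its centre.
- spanner: Bystander: steel spanner 140 mm long (its x), lying flat; origin under its middle.
Mind the look-alikes: they are no part of the job. Leave any blue look-alike of the key alone.

How it is judged:
By the outcome, as a careful person would: the job done as asked, in the order asked, and still so for the second after the job is handed in, with the robot touching nothing.
It also fails if it takes over 67 s, if anything falls off the work surface, if the arm or the gripper's body presses on something with over 40 N, if the wrist force passes 120 N, or if a joint passes its speed limit or range.

ROBOT

A 6-joint arm with a two-finger parallel gripper is mounted at the origin on the work surface. World frame = base frame: x ahead of the robot, y to its left, z up, the work surface at z = 0. Lengths are in m, angles in rad, forces in N, time in s.
With the tool pointing down it reaches from about 0.425 to 0.95 m from the base axis. Payload 3.5 kg.
Tool frame: the origin (TCP) lies midway between the tips of the shut fingers; the grasp point (between the pads) lies 19 mm behind it; z points along the fingers, x is the direction in which the jaws open and shut, and the axes are right-handed (so a half turn about z gives the same grasp; the last joint's range is limited). The gripper opens to 85 mm and grips with 20 to 120 N. Pads are 22 mm wide; open, the fingers measure 114 mm over their backs; the gripper's body (76 mm by 85 mm) begins 54 mm behind the grasp point. The pads swing forward as they close: fully open they stand 13 mm farther back than shut.
Start: joints at [-1.418, 0.286, 1.577, -0, 1.279, -0.15], TCP at [0.201, -0.644, 0.231] pointing down, gripper open.
Joint ranges: [-2.77, 2.77], [-0.9, 2.22], [0.21, 2.48], [-1.53, 4.67], [0.24, 2.81], [-2.84, 2.84]. Speed limits (rad/s): [2.79, 2.79, 3.14, 3.14, 3.14, 3.14].

INTERFACE

Orientations are given as a unit quaternion [x, y, z, w].
In Python, from plant import readout, optics, ctrl gives the robot as it stands. The module is installed in compiled form; this text tells all that it offers.
- The arm moves only by the shell command python3 -m crank 'ROWS' [OPENING] [FORCE]. ROWS is text: rows parted by semicolons, each of 6 numbers parted by spaces: the shift along the tool's x, y, z in mm, then the turn, a rotation vector about the tool's x, y, z in rad. In form: dx dy dz ax ay az; .... A call has 1 to 5 rows; each row shifts and turns the commanded pose from where the row before left it, along the tool's axes as they then stand; what a row does not reach is not made up. A row lasts 1/8 s, in which the tool goes at most 62.5 mm and 10.7 degrees, less where a joint would pass 70% of its speed; a pose out of reach is approached as far as the arm can. A call is refused whole if a number of a shift passes 62.5 or a number of a turn 0.188, either way. A call with a gripper value outside its range is refused whole. OPENING is the opening, from -1 (shut) to 1 (fully open), set as the call begins (- or left out, the last holds). The fingers move at their own pace and stop on an object; FORCE is the grip in N (left out, the last holds). Time passes only in rows, so rows that do not move let the fingers close. It gives the time, the measured TCP pose, the force and the opening at its end, in the units of the state.
- readout.get_state(): the state, without advancing time (a new reading comes with each control period).
- optics.read_camera(name): name is "scene" or "top" or "wrist"; returns the picture (480x640x3 uint8, red, green, blue); there is no depth.
- optics.calibration(name): a dict with "mtx" (3x3 intrinsics, pixels), "dist_coeffs" ([k1, k2, p1, p2, k3] as OpenCV has them; the pictures are not rectified), "rvec" (rotation vector, rad) and "tvec" (3), from world to camera coordinates, as OpenCV has them; the wrist camera has in their place "tool_from_camera" (4x4, takes a point from camera to tool coordinates, whose origin is the TCP and whose axes are the tool frame's). Camera axes: x right, y down, z forward; pixel columns grow to the right and rows downward; lengths in m; the calibration is good to about 2 mm. A picture is of the moment at which its call begins: read the wrist's pose just before it. calibration takes no time and is no camera call.
- ctrl.sign_off(): hands the job in, once; it reports no verdict.
Trained networks look in the newest picture that a camera, given by its name, has taken for a name from the list of things; names that differ only in an ending like _2 or _b are one class to them, and where a whole thing is asked for, a point or a joint stands for the part that bears it (a point fixed in the world has none). Each returns a list of dicts, best first, with "p" (0 to 1); they miss things now and then, are a little off and sometimes report something else, mostly with a low value. They report only what shows in the picture. A call takes as long as a camera call. They do not tell look-alikes from the thing itself.
- optics.recognise(camera, thing): "xy" ([column, row] as shares, 0 to 1, of the picture: columns of its width, rows of its height, amid what is visible of it).
The state is a dict: "time": time; "qpos": joint angles; "dq": joint speeds; "joint_efforts": joint torques, N m; "eef_pos": TCP position; "tcp_rot": TCP orientation; "contact_force": force on the tool from outside, world axes, zero at the start; "wrist_torque": the same for the moment, N m; "opening": opening from 0.0 (shut) to 1.0 (fully open).
Only numpy, scipy, OpenCV 4.12 (cv2) and the standard library are available. Lean on these libraries where they do the work, as an engineer would, in place of code of your own. Each camera call takes 0.05 s, during which the arm holds its last target.

## Working session

There is one attempt and no reset: what is moved stays moved. The work goes in short steps, Python scripts to look and compute and a shell command to move; the robot and the scene stay as the last step left them, time stands still between calls to the robot, and variables do not carry over. Pictures are saved under pics/ and viewed, and the job is handed in when it is done.

```bash
mkdir -p pics; ls
cat > h.py <<'E'
import numpy as np, cv2
from plant import readout, optics, ctrl
from scipy.spatial.transform import Rotation as R
def shot(cam,name):
    im=optics.read_camera(cam); cv2.imwrite(f'pics/{name}.png',cv2.cvtColor(im,cv2.COLOR_RGB2BGR)); return im
E
python3 - <<'E'
from h import *
s=readout.get_state();print(s)
for c in('scene','top','wrist'):
    shot(c,c+'0'); print(c,optics.calibration(c))
E
```

```text
pics
{'time': 0.0, 'qpos': array([-1.41798775e+00,  2.87192528e-01,  1.57816043e+00,  7.18656270e-07,
        1.27856299e+00, -1.50022400e-01]), 'dq': array([ 0.00022092,  0.00044293, -0.00095467, -0.00112347,  0.00163762,
       -0.00031517]), 'joint_efforts': array([ 7.76498528e-04, -4.05970538e+01, -2.92631614e+01, -1.76291819e-04,
        5.72155957e-03, -1.08995496e-05]), 'eef_pos': array([ 0.20121621, -0.64363982,  0.22993822]), 'tcp_rot': array([ 0.80567413, -0.59235787, -0.00082231, -0.00082051]), 'contact_force': array([0.31627597, 0.49019287, 0.31786429]), 'wrist_torque': array([-0.02122755,  0.03704102,  0.03287547]), 'opening': 0.9985123637652673}
scene {'mtx': array([[560.23760098,   0.        , 314.99657661],
       [  0.        , 560.23760098, 240.35939863],
       [  0.        ,   0.        ,   1.        ]]), 'dist_coeffs': array([-0.05189564,  0.        ,  0.        ,  0.        ,  0.        ]), 'rvec': array([ 1.56300683,  1.75208127, -0.92439958]), 'tvec': array([ 0.02814127, -0.21047898,  1.98240505])}
top {'mtx': array([[514.49265932,   0.        , 321.06664634],
[... 217 characters left out ...]
-2.14639918,  0.20137603]), 'tvec': array([0.03153453, 0.55625223, 1.03750015])}
wrist {'mtx': array([[368.37320315,   0.        , 319.06273231],
       [  0.        , 368.37320315, 241.8336447 ],
       [  0.        ,   0.        ,   1.        ]]), 'dist_coeffs': array([-0.02241446,  0.        ,  0.        ,  0.        ,  0.        ]), 'tool_from_camera': array([[ 9.99999504e-01, -6.94079458e-04, -7.14539347e-04,
        -1.68695745e-04],
       [ 8.69103963e-04,  9.58430008e-01,  2.85326416e-01,
        -7.31373522e-02],
       [ 4.86796748e-04, -2.85326896e-01,  9.58430136e-01,
        -1.43473072e-01],
       [ 0.00000000e+00,  0.00000000e+00,  0.00000000e+00,
         1.00000000e+00]])}
```

View pics/scene0.png

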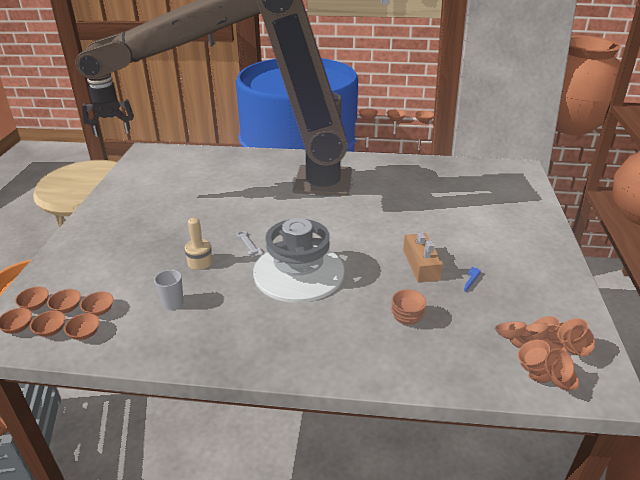

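View pics/top0.png

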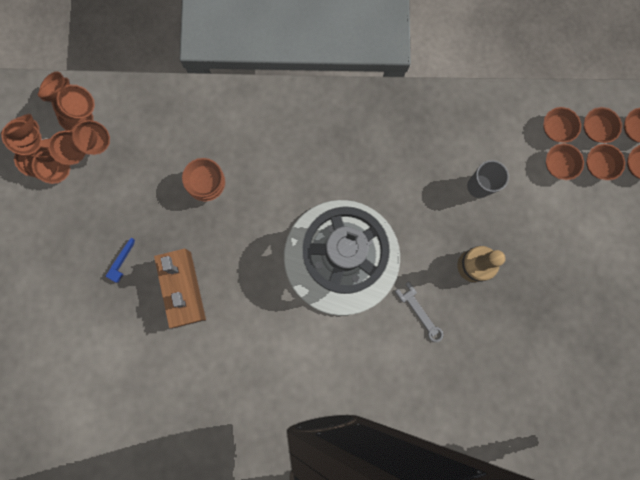

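View pics/wrist0.png

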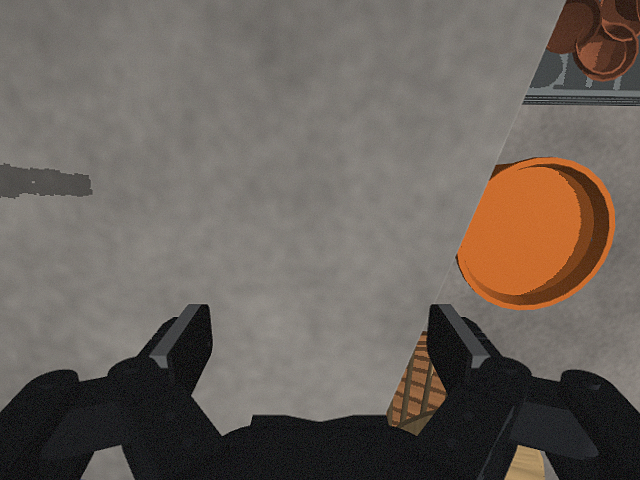

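The scene camera shows the rack at about (423,256) with both keys, the unit at (298,250), the rammer at (198,245) and the blue look-alike at (472,278). In the top camera the keys are near (168,264) and (178,300), and the keyway is near (350,237). I'll crop closer.

Run:
```python
from h import *
a=cv2.imread('pics/scene0.png');b=cv2.imread('pics/top0.png')
c1=cv2.resize(a[220:300,390:490],(400,320),interpolation=3)
c2=cv2.resize(b[230:340,95:215],(400,367),interpolation=3)
c3=cv2.resize(b[195:320,280:405],(400,400),interpolation=3)
c4=cv2.resize(a[200:300,250:350],(400,400),interpolation=3)
o=np.zeros((800,800,3),np.uint8);o[:320,:400]=c1;o[:367,400:]=c2;o[400:,:400]=c3;o[400:,400:]=c4
cv2.imwrite('pics/crop0.png',cv2.resize(o,(600,600),interpolation=2))
for cam in('top','scene'):
  for t in('key','key_head','key_collar','key_short','rack','unit','keyway','rammer','rammer_grip'):
    print(cam,t,[(round(d['p'],2),round(d['xy'][0]*640,1),round(d['xy'][1]*480,1)) for d in optics.recognise(cam,t)][:4])
```

```text
top key [(0.8, 118.4, 266.1), (0.59, 168.8, 263.1)]
top key_head [(0.6, 120.4, 264.5), (0.59, 172.1, 268.1)]
top key_collar [(0.91, 117.7, 262.9), (0.62, 164.4, 266.5)]
top key_short [(0.49, 178.8, 299.3), (0.24, 168.3, 269.3)]
top rack [(0.71, 180.8, 286.7), (0.27, 165.9, 266.2)]
top unit [(0.86, 341.6, 259.8)]
top keyway [(0.75, 340.5, 256.3)]
top rammer [(0.82, 477.6, 262.6)]
top rammer_grip [(0.86, 476.6, 262.5)]
scene key [(0.65, 427.5, 249.9)]
scene key_head [(0.62, 298.8, 264.5), (0.59, 470.8, 276.3)]
scene key_collar [(0.62, 470.3, 274.4), (0.61, 170.9, 289.8), (0.47, 426.5, 247.3)]
scene key_short [(0.66, 421.4, 242.5)]
scene rack [(0.85, 421.7, 259.1)]
scene unit [(0.62, 295.7, 262.9), (0.43, 419.4, 241.2)]
scene keyway [(0.93, 298.6, 263.2)]
scene rammer [(0.73, 196.1, 249.3)]
scene rammer_grip []
```

View pics/crop0.png

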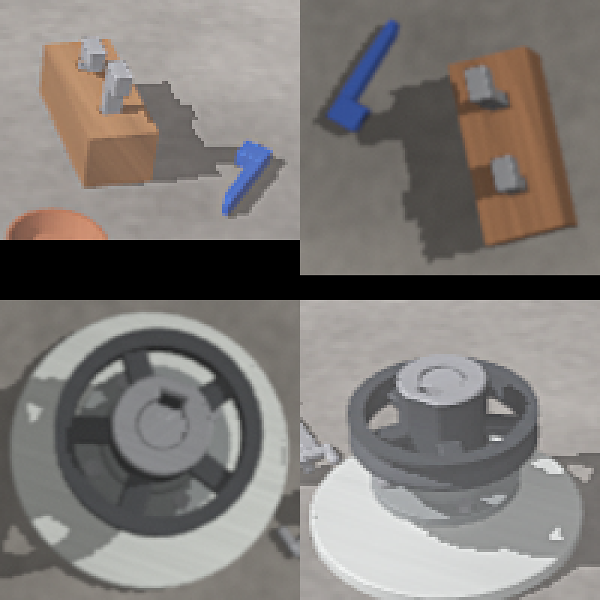

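```bash
cat >> h.py <<'E'
def ray(cam,uv,st=None):
    c=optics.calibration(cam); p=cv2.undistortPoints(np.array([[uv]],float),c['mtx'],c['dist_coeffs'])[0,0]; d=np.array([p[0],p[1],1.])
    if cam=='wrist':
        T=c['tool_from_camera']; Rt=R.from_quat(st['tcp_rot']).as_matrix()
        return np.array(st['eef_pos'])+Rt@T[:3,3], Rt@T[:3,:3]@d
    Rm=cv2.Rodrigues(c['rvec'])[0]; return -Rm.T@c['tvec'], Rm.T@d
def atz(cam,uv,z,st=None):
    o,d=ray(cam,uv,st); return o+d*(z-o[2])/d[2]
def proj(cam,P,st=None):
    c=optics.calibration(cam); P=np.atleast_2d(np.array(P,float))
    if cam=='wrist':
        T=c['tool_from_camera']; Rt=R.from_quat(st['tcp_rot']).as_matrix()
        Rm=(Rt@T[:3,:3]).T; t=-Rm@(np.array(st['eef_pos'])+Rt@T[:3,3])
    else: Rm=cv2.Rodrigues(c['rvec'])[0]; t=np.array(c['tvec'])
    return cv2.projectPoints(P,cv2.Rodrigues(Rm)[0],t,c['mtx'],c['dist_coeffs'])[0][:,0]
def totool(dw,st=None):
    st=st or readout.get_state(); return R.from_quat(st['tcp_rot']).inv().apply(dw)*1000
E
python3 - <<'E'
from h import *
# key head top 56+30+22=108mm
print('key',atz('top',(167.5,262.5),.108),'short',atz('top',(177,299),.086))
print('spindle',atz('top',(347.5,247),.156),'slot',atz('top',(351,237),.156))
print('disc',atz('top',(342,258),.02))
print('rammer top',atz('top',(497.5,257.5),.146),'head',atz('top',(481,264),.06))
print('lamps',atz('top',(203,179),.063),'tumbler',atz('top',(491,177),.085))
print('rack corners',[atz('top',p,.056).round(3) for p in((186,249.5),(153,256.5),(204,320),(170,328))])
E
```

```text
key [0.50032686 0.33407841 0.108     ] short [0.43103905 0.31793713 0.086     ]
spindle [ 0.52625763 -0.01180731  0.156     ] slot [ 0.54535316 -0.01850595  0.156     ]
disc [ 0.52234635 -0.01091581  0.02      ]
rammer top [ 0.50976618 -0.2980435   0.146     ] head [ 0.50698509 -0.29555378  0.06      ]
lamps [0.68080248 0.28172449 0.063     ] tumbler [ 0.68554208 -0.3159025   0.085     ]
rack corners [array([0.533, 0.312, 0.056]), array([0.518, 0.378, 0.056]), array([0.391, 0.27 , 0.056]), array([0.375, 0.336, 0.056])]
```

Three things could pass for the key. In the top view these are the steel keys at (168,264) and (178,300), and the blue one lying at (118,262). The description needs bright steel with the head standing highest out of the rack. In the scene crop that is the nearer one, scene (427,250) and top (168,264). I'll confirm it from close up with the wrist camera, passing the rammer and the unit on the way.

```bash
cat >> h.py <<'E'
def plan(target,yaw=None):
    st=readout.get_state(); d=totool(np.array(target)-st['eef_pos'],st)
    n=int(np.ceil(np.linalg.norm(d)/60)); Rt=R.from_quat(st['tcp_rot'])
    print('tool delta mm',d.round(1),'rows',n,'per row',(d/n).round(1),'t',round(st['time'],2))
    if yaw is not None:
        c,s=np.cos(yaw),np.sin(yaw); G=np.array([[c,s,0],[s,-c,0],[0,0,-1]]) 
        print('rotvec',(Rt.inv()*R.from_matrix(G)).as_rotvec().round(4))
E
python3 - <<'E'
from h import *
plan((0.49,-0.30,0.26),np.deg2rad(-72.6))
E
```

```text
tool delta mm [-242.5 -378.2  -28.7] rows 8 per row [-30.3 -47.3  -3.6] t 1.05
rotvec [-0.      0.     -0.0009]
```

```bash
python3 -m crank '-30 -47 -4 0 0 0;-30 -47 -4 0 0 0;-30 -47 -4 0 0 0;-30 -47 -4 0 0 0;-30 -47 -3 0 0 0'; python3 -m crank '-30 -47 -3 0 0 0;-30 -47 -3 0 0 0;-32 -49 -3 0 0 0;0 0 0 0 0 0'
python3 - <<'E'
from h import *
print(readout.get_state()['eef_pos'],readout.get_state()['contact_force'])
shot('wrist','w1')
plan((0.55,-0.02,0.29))
E
```

```text
time: 1.68
eef_pos: [0.3819, -0.4296, 0.2508]
tcp_rot: [0.806, -0.592, 0.0, 0.0]
contact_force: [-0.4, 0.7, 0.2]
opening: 1.004
time: 2.17
eef_pos: [0.492, -0.2976, 0.2599]
tcp_rot: [0.807, -0.59, 0.0, -0.0]
contact_force: [-0.2, -0.5, -0.1]
opening: 1.0
[ 0.49202282 -0.2975729   0.25991539] [-0.246129   -0.50471375 -0.13815032]
tool delta mm [-248.3 -140.6  -30.5] rows 5 per row [-49.7 -28.1  -6.1] t 2.23
```

View pics/w1.png

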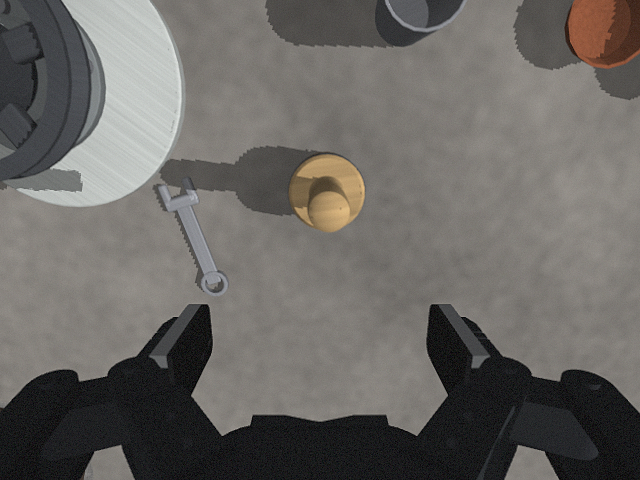

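The wrist view shows the rammer's handle top at (329,212) and its head at (327,192), with the spanner at (195,235). Next is the unit.

```bash
python3 - <<'E'
from h import *
st=readout.get_state()
print('ram top',atz('wrist',(329,212),.146,st),'head',atz('wrist',(327,192),.06,st))
E
python3 -m crank '-50 -28 -6 0 0 0;-50 -28 -6 0 0 0;-50 -28 -6 0 0 0;-50 -28 -6 0 0 0;-50 -28 -6 0 0 0'; python3 -m crank '0 0 0 0 0 0'
python3 - <<'E'
from h import *
im=shot('wrist','w2'); st=readout.get_state(); np.save('st2.npy',st,allow_pickle=True); print(st['eef_pos'])
E
```

```text
ram top [ 0.51079374 -0.2999977   0.146     ] head [ 0.51171658 -0.3000898   0.06      ]
time: 2.85
eef_pos: [0.549, -0.0201, 0.2896]
tcp_rot: [0.805, -0.593, 0.0, 0.0]
contact_force: [1.8, 0.3, 0.3]
opening: 1.003
time: 2.98
eef_pos: [0.5494, -0.0184, 0.29]
tcp_rot: [0.807, -0.591, 0.001, -0.0]
contact_force: [0.4, 0.2, -0.2]
opening: 1.002
[ 0.54908384 -0.02008336  0.28954859]
```

View pics/w2.png

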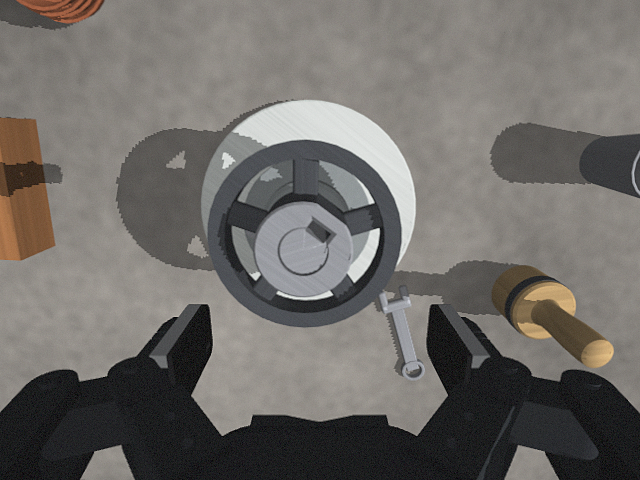

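The hub is centred near (304,250), and the keyway's dark slot is at about (319,230), up and to the right. I'll crop and measure.

```bash
cat > ov.py <<'E'
from h import *
def overlay(img,cam,st,ux,uy,yaw,crop,scale,out):
    im=cv2.imread(img)
    x0,y0,x1,y1=crop; c=cv2.resize(im[y0:y1,x0:x1],None,fx=scale,fy=scale,interpolation=2)
    o2=c.copy()
    Rz=R.from_euler('z',yaw).as_matrix()
    def dr(P,col,closed=True):
        P=(Rz@np.array(P).T).T+np.array([ux,uy,0]); q=(proj(cam,P,st)-[x0-.5,y0-.5])*scale
        cv2.polylines(o2,[q.round().astype(int)],closed,col,1)
    t=np.linspace(0,2*np.pi,60)
    dr([(.04*np.cos(a),.04*np.sin(a),.156) for a in t],(0,0,255))
    dr([(.085*np.cos(a),.085*np.sin(a),.124) for a in t],(0,255,0))
    k0=.0200
    import sys
    k=FL
    dr([(k,-.0093,.156),(k+.0103,-.0093,.156),(k+.0103,.0093,.156),(k,.0093,.156)],(255,255,0))
    cv2.imwrite(out,np.hstack([c,o2]))
FL=.0155
E
python3 - <<'E'
from h import *
import ov
st=np.load('st2.npy',allow_pickle=True).item()
c=atz('wrist',(303.5,251),.156,st); s=atz('wrist',(319.5,230.5),.156,st); print(c,s,np.hypot(*(s-c)[:2]),np.rad2deg(np.arctan2(*(s-c)[1::-1])))
ov.overlay('pics/w2.png','wrist',st,c[0],c[1],np.arctan2(*(s-c)[1::-1]),(240,190,370,310),3,'pics/o2.png')
E
```

```text
[ 0.52922131 -0.01315611  0.156     ] [ 0.54898783 -0.02021179  0.156     ] 0.02098803909423698 -19.64407065600692
```

View pics/o2.png

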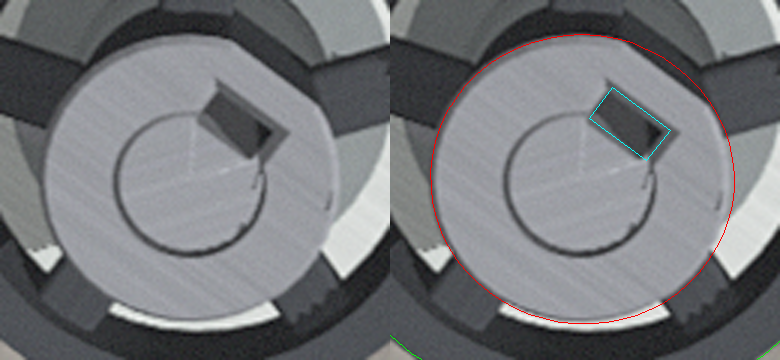

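```bash
cat >> h.py <<'E'
def rect(img,cam,st,cx,cy,yaw,z,half,ppm,out,grid=5):
    im=cv2.imread(img); n=int(2*half*ppm)
    v=(np.arange(n)-n/2)/ppm/1000
    X,Y=np.meshgrid(v,v)  # col -> local x ; row -> -local y
    c,s=np.cos(yaw),np.sin(yaw); lx,ly=X,-Y
    P=np.stack([cx+c*lx-s*ly,cy+s*lx+c*ly,np.full_like(lx,z)],-1).reshape(-1,3)
    q=proj(cam,P,st).reshape(n,n,2).astype(np.float32)
    o=cv2.remap(im,q[...,0],q[...,1],cv2.INTER_CUBIC)
    for k in np.arange(-int(half/grid)*grid,half,grid):
        p=int((k+half)*ppm); col=(0,0,255) if k==0 else (0,200,0)
        cv2.line(o,(p,0),(p,8 if k else n),col,1); cv2.line(o,(0,p),(8 if k else n,p),col,1)
    cv2.imwrite(out,o)
E
python3 - <<'E'
from h import *
st=np.load('st2.npy',allow_pickle=True).item()
rect('pics/w2.png','wrist',st,.5290,-.0130,np.deg2rad(-19.6),.156,45,7,'pics/r2.png')
E
```

```text
(no output)
```

View pics/r2.png

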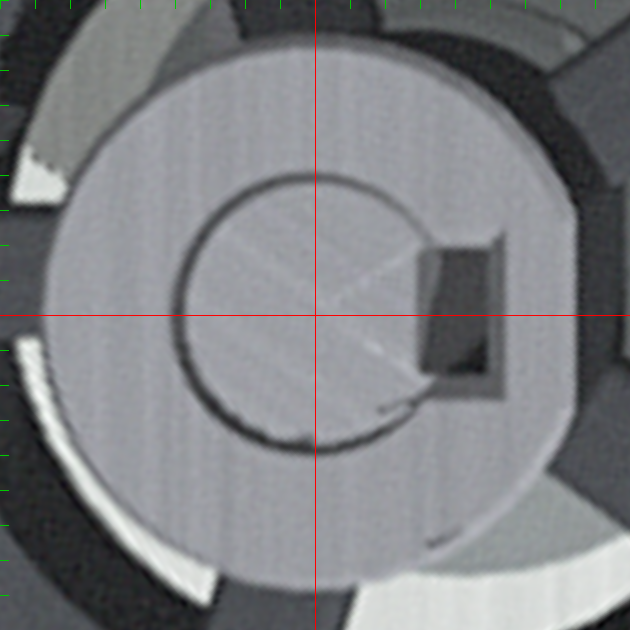

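The rectified view (7 px/mm, axes at the spindle centre, local yaw -19.6°) shows the slot running square to the grid. Its inner edge (the flat) is at col 418 (x≈14.5 mm) and its outer chamfer edge at col 505, centred in y. That puts the keyway at about (0.5424, -0.018), yaw -19.6°. Now the rack.

Run:
```python
from h import *
plan((0.485,.325,.225),np.deg2rad(-73.5))
```

```text
tool delta mm [-348.5  -42.3   64.2] rows 6 per row [-58.1  -7.1  10.7] t 3.02
rotvec [-0.0001 -0.0009  0.0165]
```

```bash
python3 -m crank '-58 -7 4 0 0 0;-58 -7 6 0 0 0;-58 -7 14 0 0 0;-58 -7 14 0 0 0;-58 -7 14 0 0 0'; python3 -m crank '-58 -7 12 0 0 0;0 0 0 0 0 0'
python3 - <<'E'
from h import *
im=shot('wrist','w3'); st=readout.get_state(); np.save('st3.npy',st,allow_pickle=True); print(st['eef_pos'])
E
```

```text
time: 3.65
eef_pos: [0.4965, 0.2663, 0.2367]
tcp_rot: [0.805, -0.594, 0.0, 0.0]
contact_force: [0.7, 0.2, 0.2]
opening: 0.997
time: 3.9
eef_pos: [0.4846, 0.3251, 0.2233]
tcp_rot: [0.806, -0.592, -0.001, 0.001]
contact_force: [-0.2, 0.2, 0.0]
opening: 1.002
[0.48549137 0.32374881 0.22407464]
```

View pics/w3.png

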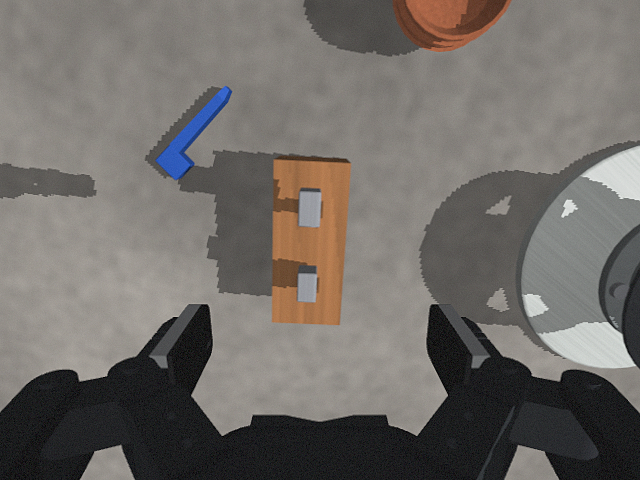

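Run:
```python
from h import *
st=np.load('st3.npy',allow_pickle=True).item()
rect('pics/w3.png','wrist',st,.498,.333,np.deg2rad(16.5),.108,40,7,'pics/r3.png')
im=cv2.imread('pics/w3.png'); cv2.imwrite('pics/c3.png',cv2.resize(im[150:335,260:360],None,fx=3.2,fy=3.2,interpolation=2))
```

```text
(no output)
```

View pics/r3.png

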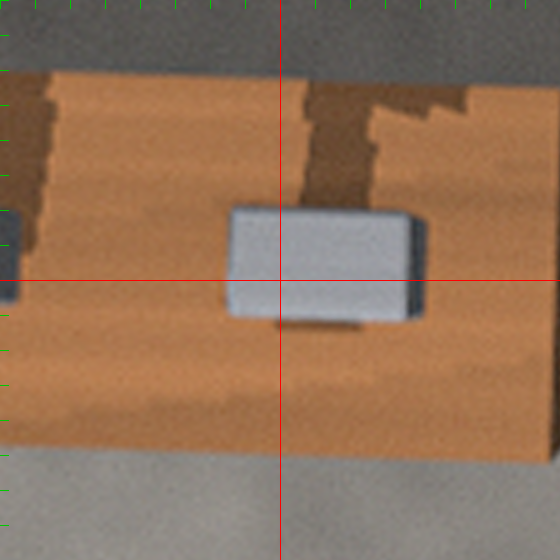

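View pics/c3.png

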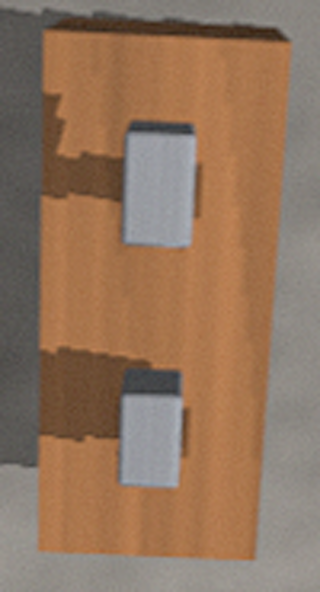

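Run:
```python
from h import *
st=np.load('st3.npy',allow_pickle=True).item()
A=lambda u,v,z:atz('wrist',(260+u/3.2-.3,150+v/3.2-.3),z,st)
cs=[A(45,31,.056),A(290,41,.056),A(254,558,.056),A(38,550,.056)]
c=np.mean(cs,0); ax=(cs[0]+cs[1]-cs[2]-cs[3])/2; ay=(cs[0]+cs[3]-cs[1]-cs[2])/2
yaw=np.arctan2(ax[1],ax[0]); print('rack c',c,'len',np.linalg.norm(ax),np.linalg.norm(ay),'yaw',np.rad2deg(yaw),np.rad2deg(np.arctan2(ay[1],ay[0]))-90)
Ri=R.from_euler('z',-yaw)
for n,pts,z in(('long',[(130,132),(195,134),(190,247),(122,243)],.108),('short',[(126,393),(182,394),(178,488),(119,486)],.086)):
    q=[A(*p,z) for p in pts]; m=np.mean(q,0); d=(q[0]+q[1]-q[2]-q[3])/2; e=(q[0]+q[3]-q[1]-q[2])/2
    print(n,m,'local',Ri.apply(m-c)*1000,'size',np.linalg.norm(d)*1000,np.linalg.norm(e)*1000,'yaw',np.rad2deg(np.arctan2(d[1],d[0])),np.rad2deg(np.arctan2(e[1],e[0]))-90)
```

```text
rack c [0.45879334 0.3254385  0.056     ] len 0.15018435870513125 0.06370276581594467 yaw 14.584183761804555 14.984157383309537
long [0.5026275  0.33653631 0.108     ] local [45.21622216 -0.29730821 52.        ] size 25.54575250365007 14.898989706005453 yaw 13.642313603531667 14.65999226887628
short [0.43427416 0.31849916 0.086     ] local [-25.47647978  -0.54176027  30.        ] size 26.321308779444045 14.896863185227453 yaw 13.675600215345769 15.685240143602954
```

The camera-side head offsets relative to the rack slots (+10 mm each) show both heads jut toward the rack's +x (yaw about 14.6°). The long key is at (0.503, 0.3365), with its sizes and height consistent. I'll move over it for a closer check.

Run:
```python
from h import *
plan((0.5026,.3365,.155),np.deg2rad(-75.4))
```

```text
tool delta mm [ -7.1 -20.3  69. ] rows 2 per row [ -3.6 -10.1  34.5] t 3.95
rotvec [ 0.0021 -0.0012  0.0484]
```

```bash
python3 -m crank '-4 -10 35 0 0 0;-3 -10 34 0.001 0 0.048;0 0 0 0 0 0'
python3 - <<'E'
from h import *
im=shot('wrist','w4'); st=readout.get_state(); np.save('st4.npy',st,allow_pickle=True); print(st['eef_pos'],st['tcp_rot'])
print(proj('wrist',[[.5026,.3365,.108]],st))
rect('pics/w4.png','wrist',st,.5026,.3365,np.deg2rad(14.6),.108,35,8,'pics/r4.png')
E
```

```text
time: 4.32
eef_pos: [0.502, 0.3339, 0.1532]
tcp_rot: [0.79, -0.613, -0.001, 0.003]
contact_force: [-0.1, -0.2, 0.4]
opening: 1.005
[0.50285532 0.33471695 0.15549475] [ 7.90540757e-01 -6.12408624e-01 -1.67312319e-04  9.80249021e-04]
[[316.37825526 269.52696831]]
```

View pics/w4.png

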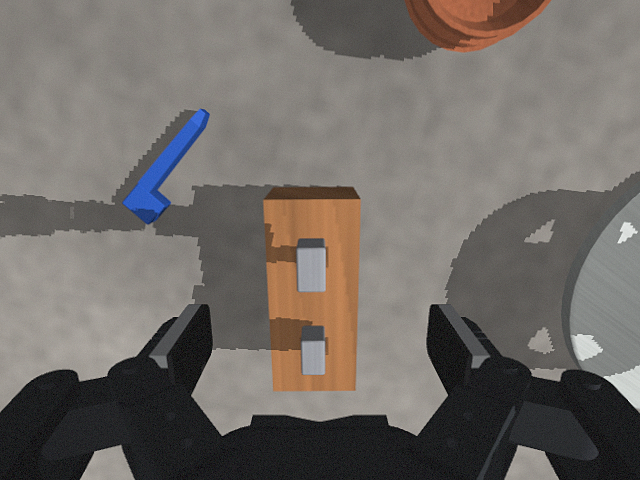

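View pics/r4.png

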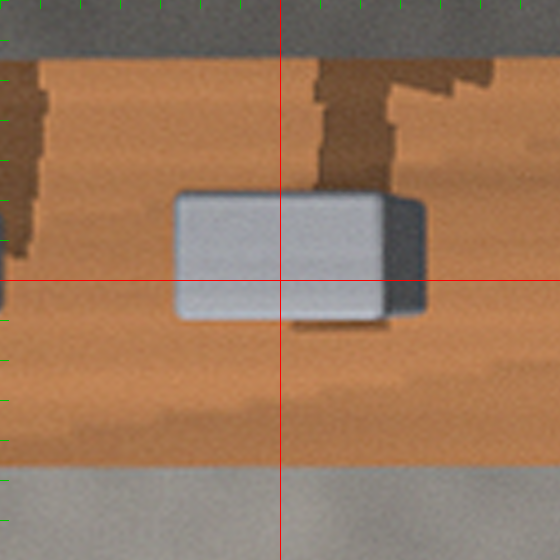

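```bash
cat >> h.py <<'E'
def intool(uv,h):  # point at pixel, h metres below TCP (tool z)
    c=optics.calibration('wrist');p=cv2.undistortPoints(np.array([[uv]],float),c['mtx'],c['dist_coeffs'])[0,0]
    T=c['tool_from_camera']; d=T[:3,:3]@np.array([p[0],p[1],1.]); o=T[:3,3]; return (o+d*(h-o[2])/d[2])*1000
E
python3 - <<'E'
from h import *
im=cv2.imread('pics/w4.png'); cv2.imwrite('pics/c4.png',cv2.resize(im[225:305,285:345],None,fx=8,fy=8,interpolation=2))
for i in range(3):
    print(readout.get_state()['eef_pos'],readout.get_state()['qpos'])
E
```

```text
[0.50285532 0.33471695 0.15549475] [ 4.19729978e-01  2.05487492e-01  1.81850724e+00 -7.01333108e-04
  1.11948407e+00  1.73824485e+00]
[0.50285532 0.33471695 0.15549475] [ 4.19729978e-01  2.05487492e-01  1.81850724e+00 -7.01333108e-04
  1.11948407e+00  1.73824485e+00]
[0.50285532 0.33471695 0.15549475] [ 4.19729978e-01  2.05487492e-01  1.81850724e+00 -7.01333108e-04
  1.11948407e+00  1.73824485e+00]
```

View pics/c4.png

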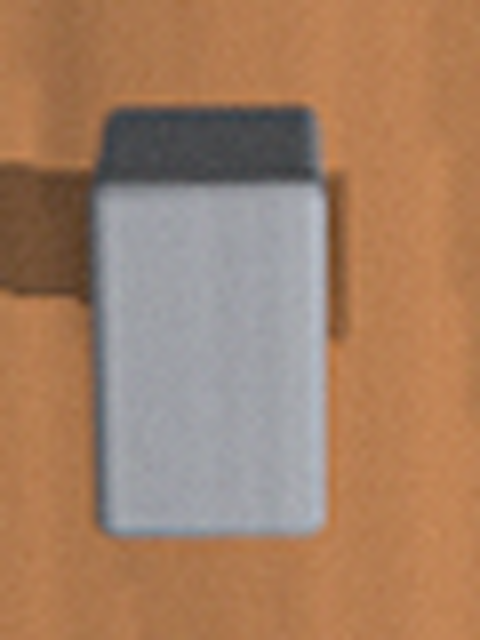

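The crop shows the long key's head top, corners (92,182) to (325,533), square to the image. Its centre is at wrist pixel (311.4, 269.6). It's plain steel and matches the description.

Run:
```python
from h import *
for h in(.044,.047,.05):print(intool((311.4,269.6),h), intool((285+96/8,269),h)[0]-intool((285+325/8,269),h)[0],intool((311,225+182/8),h)[1]-intool((311,225+533/8),h)[1])
```

```text
[-4.50944066 -1.57335549 44.        ] -15.544500203989113 -25.462141594912985
[-4.57850027 -0.42834992 47.        ] -15.793245841486543 -25.869590953847734
[-4.64755989  0.71665565 50.        ] -16.04199147898398 -26.277040312782496
```

```bash
python3 -m crank '-4.6 0 10 0 0 0;0 0 40 0 0 0;0 0 0 0 0 0'
python3 - <<'E'
from h import *
im=shot('wrist','w5'); st=readout.get_state(); print(st['eef_pos'],st['tcp_rot'])
E
```

```text
time: 4.75
eef_pos: [0.4993, 0.3406, 0.1041]
tcp_rot: [0.791, -0.611, -0.001, 0.002]
contact_force: [0.2, 0.5, -0.3]
opening: 1.0
[0.50067234 0.34125899 0.10612236] [ 7.91254138e-01 -6.11487314e-01 -9.43027602e-05  3.80645926e-04]
```

View pics/w5.png

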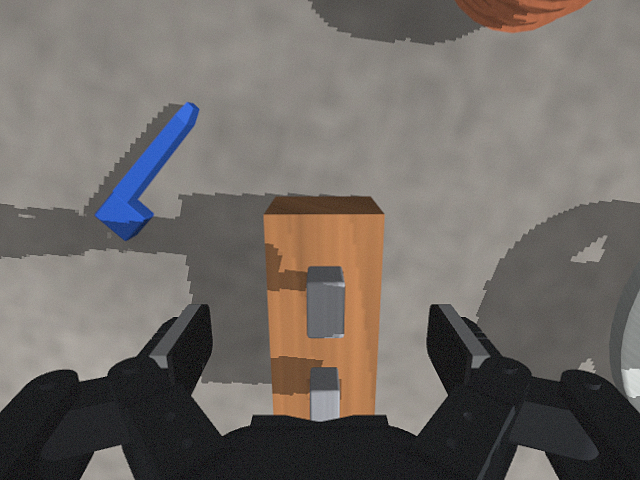

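Run:
```python
from h import *
im=cv2.imread('pics/w5.png'); cv2.imwrite('pics/c5.png',cv2.resize(im[255:345,295:355],None,fx=6,fy=6,interpolation=2))
for h in(-.004,-.002,0,.002):print(intool((325.5,309),h), intool((307,309),h)[0]-intool((344,309),h)[0],intool((325,281),h)[1]-intool((325,337),h)[1])
```

```text
[ 2.36924573 -2.30329564 -4.        ] -15.468922004413166 -25.887894335057485
[ 2.40598818 -1.28770118 -2.        ] -15.690739986933963 -26.259116097729475
[ 2.44273063 -0.27210673  0.        ] -15.912557969454756 -26.630337860401475
[2.47947308 0.74348773 2.        ] -16.13437595197555 -27.00155962307347
```

View pics/c5.png

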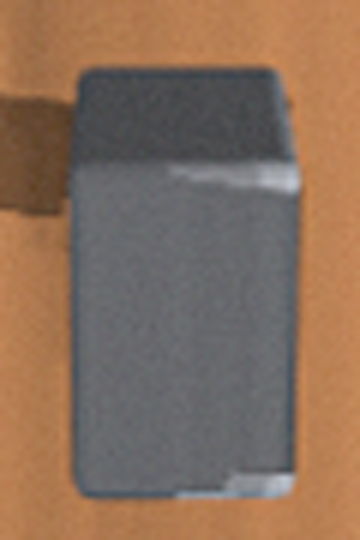

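```bash
python3 -m crank '2.2 -0.5 0 0 0 0;0 0 14 0 0 0;0 0 13 0 0 0;0 0 0 0 0 0'
python3 - <<'E'
from h import *
im=shot('wrist','w6'); st=readout.get_state(); print(st['eef_pos'],st['contact_force'])
E
```

```text
time: 5.3
eef_pos: [0.501, 0.339, 0.0773]
tcp_rot: [0.791, -0.612, -0.001, 0.001]
contact_force: [-0.4, 0.3, 0.5]
opening: 0.998
[0.50155261 0.33933399 0.07811624] [-0.02930285 -0.02796237  0.53489055]
```

View pics/w6.png

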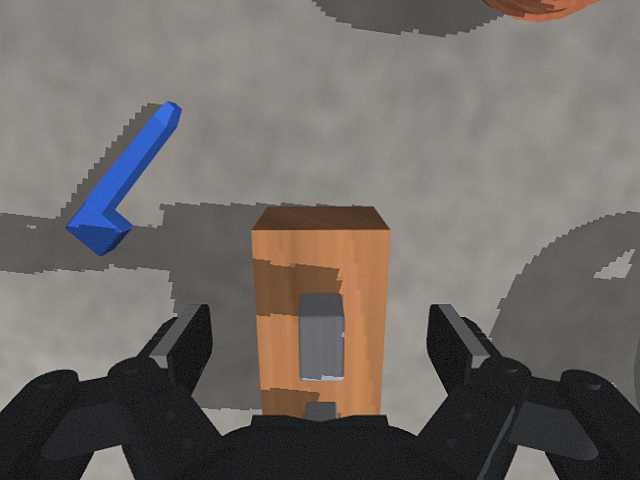

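The head is at cols 299–344, mid 322, against the jaws' midline at about 320. It is centred, so I'll close.

```bash
python3 -m crank '0.8 0 0 0 0 0;0 0 0 0 0 0;0 0 0 0 0 0;0 0 0 0 0 0;0 0 0 0 0 0' -1 60;  python3 -m crank '0 0 0 0 0 0;0 0 0 0 0 0'
python3 - <<'E'
from h import *
im=shot('wrist','w7'); st=readout.get_state(); print(st['eef_pos'],st['contact_force'],st['tcp_rot'])
E
```

```text
time: 5.98
eef_pos: [0.5027, 0.3389, 0.0797]
tcp_rot: [0.791, -0.612, 0.0, -0.001]
contact_force: [-0.0, -0.2, 1.9]
opening: 0.177
time: 6.22
eef_pos: [0.5027, 0.3389, 0.0797]
tcp_rot: [0.791, -0.612, 0.0, -0.001]
contact_force: [-0.3, -0.7, 3.6]
opening: 0.174
[0.50269736 0.338912   0.07971907] [-1.07109649 -1.2864143   2.64340778] [ 7.91215263e-01 -6.11537318e-01  4.11257197e-04 -5.89928110e-04]
```

View pics/w7.png

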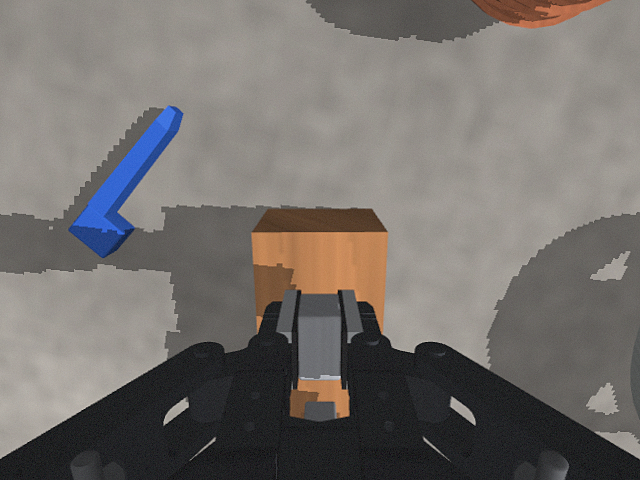

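```bash
python3 -m crank '0 0 -15 0 0 0;0 0 -30 0 0 0;0 0 -45 0 0 0;0 0 -50 0 0 0;0 0 -45 0 0 0'; python3 -m crank '0 0 0 0 0 0'
python3 - <<'E'
from h import *
im=shot('wrist','w8'); st=readout.get_state(); print(st['eef_pos'],st['contact_force'])
plan((.5424+.0122,-.0178-.0044,.265),np.deg2rad(-109.6))
E
```

```text
time: 6.9
eef_pos: [0.5019, 0.3387, 0.2665]
tcp_rot: [0.791, -0.612, 0.0, -0.0]
contact_force: [0.2, 0.2, -2.5]
opening: 0.171
time: 7.02
eef_pos: [0.5042, 0.3398, 0.2704]
tcp_rot: [0.791, -0.611, 0.003, -0.005]
contact_force: [-0.2, 0.6, -1.1]
opening: 0.178
[0.50283534 0.33915969 0.26675878] [ 0.05448051 -0.40515241 -1.85662733]
tool delta mm [362.7  41.    1.2] rows 7 per row [51.8  5.9  0.2] t 7.08
rotvec [-0.0045  0.0023  0.5969]
```

View pics/w8.png

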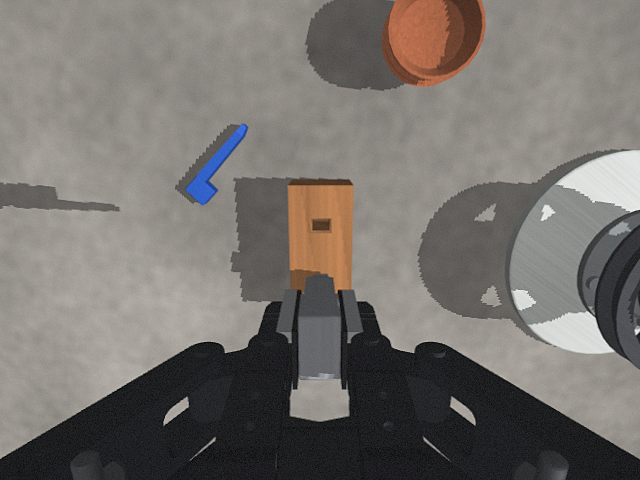

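```bash
python3 -m crank '50 6 0 0 0 0;52 6 0 0 0 0;52 6 0 0 0 0;52 6 0 0 0 0;52 6 0 0 0 0'; python3 -m crank '52 6 0 0 0 0;52 5 0 0 0 0;0 0 0 0 0 0.15;0 0 0 0 0 0.15;0 0 0 0 0 0.15';python3 -m crank '0 0 0 0 0 0.147;0 0 0 0 0 0;0 0 0 0 0 0'
python3 - <<'E'
from h import *
im=shot('wrist','w9'); st=readout.get_state(); np.save('st9.npy',st,allow_pickle=True);print(st['eef_pos'],st['contact_force'])
plan((.5424+.0122,-.0178-.0044,.265),np.deg2rad(-109.6))
E
```

```text
time: 7.7
eef_pos: [0.5369, 0.08, 0.2614]
tcp_rot: [0.791, -0.611, -0.002, 0.001]
contact_force: [0.6, -0.7, -1.1]
opening: 0.171
time: 8.32
eef_pos: [0.5524, -0.0219, 0.2611]
tcp_rot: [-0.633, 0.774, 0.002, -0.001]
contact_force: [0.3, -0.3, -1.3]
opening: 0.17
time: 8.7
eef_pos: [0.5532, -0.0217, 0.2628]
tcp_rot: [-0.577, 0.817, 0.001, -0.0]
contact_force: [-0.1, 0.4, -0.8]
opening: 0.171
[ 0.55339704 -0.02172909  0.26320544] [ 0.22566006  0.54557511 -1.28608457]
tool delta mm [ 0.  -1.3 -1.8] rows 1 per row [ 0.  -1.3 -1.8] t 8.75
rotvec [0.0011 0.0004 0.0016]
```

View pics/w9.png

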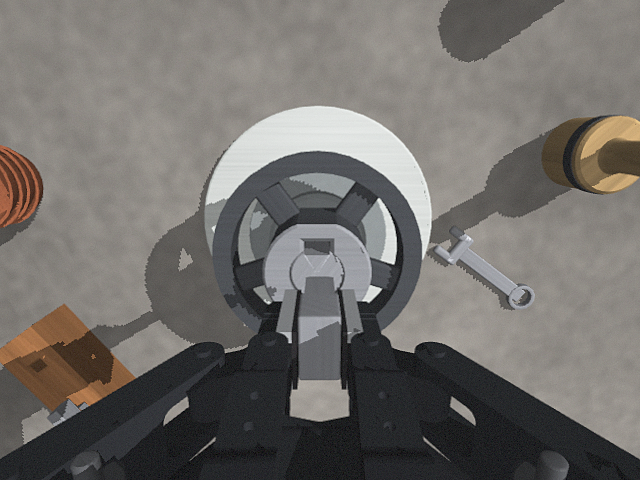

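The key's point is at about (319,278), below the slot at (319,245), and the alignment is square. I'll zoom in to measure both.

Run:
```python
from h import *
im=cv2.imread('pics/w9.png'); cv2.imwrite('pics/c9.png',cv2.resize(im[220:390,255:385],None,fx=4.5,fy=4.5,interpolation=2))
```

```text
(no output)
```

View pics/c9.png

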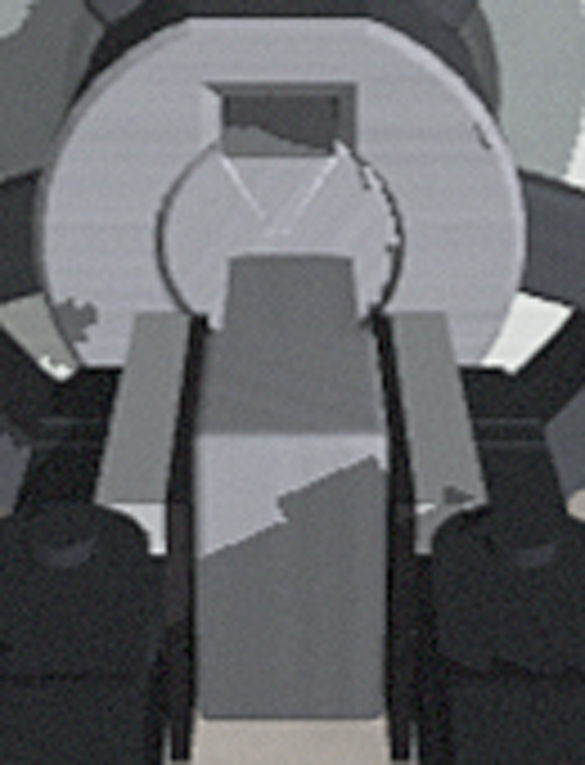

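```bash
cat >> h.py <<'E'
def ptool(P):
    c=optics.calibration('wrist');T=np.linalg.inv(c['tool_from_camera'])
    return cv2.projectPoints(np.atleast_2d(np.array(P,float)),cv2.Rodrigues(T[:3,:3])[0],T[:3,3],c['mtx'],c['dist_coeffs'])[0][:,0]
def keywire(o2,x0,y0,s,tx,ty,ttop,col=(0,255,255)):
    # key in tool frame: head centre at (tx,ty) mm, head top at tool z=ttop ; key x = -tool y, key y = tool x
    def q(P):
        P=np.array(P,float); T=np.stack([tx+P[:,1],ty+13-P[:,0],ttop+96-P[:,2]],1)/1000
        return ((ptool(T)-[x0-.5,y0-.5])*s).round().astype(int)
    box=lambda xa,xb,w,z:[(xa,-w,z),(xb,-w,z),(xb,w,z),(xa,w,z)]
    for A,B in((box(0,26,8,96),box(0,26,8,74)),(box(0,11,8,74),box(0,8.4,8,10)),(box(0,8.4,8,10),box(0,5,6,0))):
        a,b=q(A),q(B); cv2.polylines(o2,[a],True,col,1);cv2.polylines(o2,[b],True,col,1)
        for i in range(4): cv2.line(o2,tuple(a[i]),tuple(b[i]),col,1)
E
python3 - <<'E'
from h import *
im=cv2.imread('pics/w9.png'); c=cv2.resize(im[220:390,255:385],None,fx=4.5,fy=4.5,interpolation=2)
keywire(c,255,220,4.5,0,0,-27)
cv2.imwrite('pics/k9.png',c)
E
```

```text
(no output)
```

View pics/k9.png

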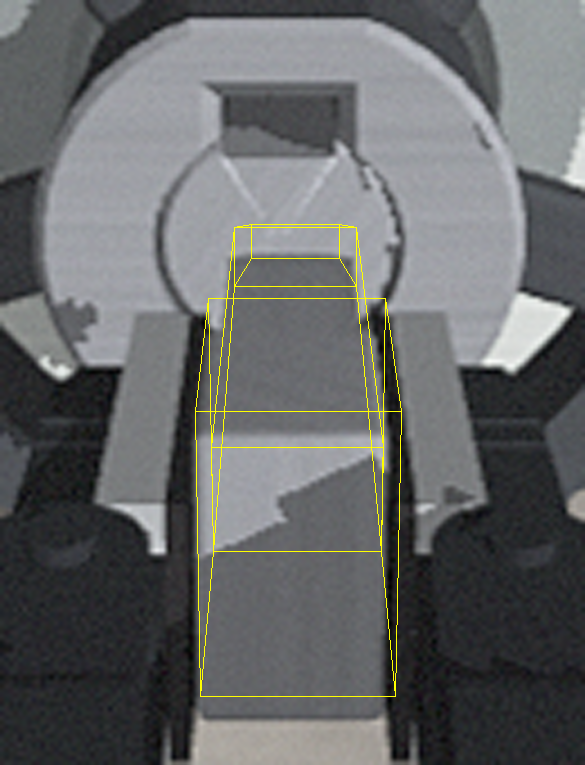

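```bash
cat > fit9.py <<'E'
from h import *
from scipy.optimize import least_squares
import sys
c=np.array([(197,435),(385,432),(382,716),(203,716)])/4.5+[255-.3,220-.3]
K=np.array([(26,-8,96),(26,8,96),(0,8,96),(0,-8,96)],float)
tip=np.array([(232,256),(352,256)])/4.5+[255-.3,220-.3]
KT=np.array([(8.4,-8,10),(8.4,8,10)],float)
def T(P,p):
    Q=np.array(P,float)-[13,0,96]; Q=R.from_rotvec(p[3:6]).apply(Q)
    return np.stack([p[0]+Q[:,1],p[1]-Q[:,0],p[2]-Q[:,2]],1)/1000
f=lambda p:np.r_[(ptool(T(K,p))-c).ravel()]
r=least_squares(lambda p:np.r_[f(np.r_[p,0,0,0])],[0,0,-27]);print(r.x,r.fun.round(1))
p=np.r_[r.x,0,0,0]
print('pred tip front bevel-top edge, tip front, tip back px', ((ptool(T([(8.4,-8,10),(8.4,8,10),(5,0,0),(0,0,0)],p))-[254.7,219.7])*4.5).round(0))
E
python3 fit9.py
```

```text
[ -0.39891669   3.9489906  -23.91861788] [-1.1  0.5  1.4  1.1  0.9 -0.9 -1.2 -0.8]
pred tip front bevel-top edge, tip front, tip back px [[231. 245.]
 [351. 245.]
 [291. 242.]
 [291. 275.]]
```

```bash
cat >> fit9.py <<'E'
g=lambda p:np.r_[f(p),(ptool(T(KT,p))-tip).ravel(),p[3:]*60]
r=least_squares(g,np.r_[r.x,0,0,0]);print(r.x.round(3),r.fun.round(1))
p=r.x
pt=T([(0,0,0),(2.5,0,0)],p)*1000; print('tip in tool',pt)
# slot at hub top: corners in crop
for h in (.100,.105,.110):
    a=[intool((254.7+u/4.5,219.7+v/4.5),h) for u,v in((207,83),(357,83),(222,157),(357,155),(290,120))]
    print(h,np.array(a).round(1)[:,:2].tolist())
E
python3 fit9.py
```

```text
[ -0.39891669   3.9489906  -23.91861788] [-1.1  0.5  1.4  1.1  0.9 -0.9 -1.2 -0.8]
pred tip front bevel-top edge, tip front, tip back px [[231. 245.]
 [351. 245.]
 [291. 242.]
 [291. 275.]]
[-3.9400e-01  4.4080e+00 -2.3178e+01  1.0000e-03  1.5000e-02 -3.0000e-03] [-1.1  0.4  1.1  1.   0.9 -0.8 -1.  -0.7  0.   0.  -0.  -0.   0.1  0.9
 -0.2]
tip in tool [[-0.26745587 18.8818666  72.61041643]
 [-0.2758297  16.38217622 72.64885944]]
0.1 [[-13.2, -3.0], [9.7, -3.0], [-11.1, 8.9], [9.8, 8.6], [-0.6, 2.9]]
0.105 [[-13.5, -1.6], [9.9, -1.6], [-11.3, 10.6], [10.0, 10.3], [-0.6, 4.5]]
0.11 [[-13.8, -0.2], [10.1, -0.1], [-11.5, 12.3], [10.2, 11.9], [-0.6, 6.0]]
```

```bash
python3 -m crank '-1.4 -8 0 0 0 0;0 0 12 0 0 0;0 0 12 0 0 0;0 0 0 0 0 0;0 0 0 0 0 0'
python3 - <<'E'
from h import *
im=shot('wrist','w10'); st=readout.get_state(); print(st['eef_pos'],st['contact_force'],st['tcp_rot'])
im=cv2.imread('pics/w10.png'); cv2.imwrite('pics/c10.png',cv2.resize(im[220:390,255:385],None,fx=4.5,fy=4.5,interpolation=2))
E
```

```text
time: 9.38
eef_pos: [0.5618, -0.0232, 0.2401]
tcp_rot: [-0.576, 0.817, -0.0, 0.0]
contact_force: [-0.3, -0.1, -2.6]
opening: 0.18
[ 0.56205753 -0.02323003  0.24056325] [-0.61461992 -0.47104024 -1.85510393] [-5.76414043e-01  8.17157469e-01 -3.48248993e-04  6.33601362e-04]
```

View pics/c10.png

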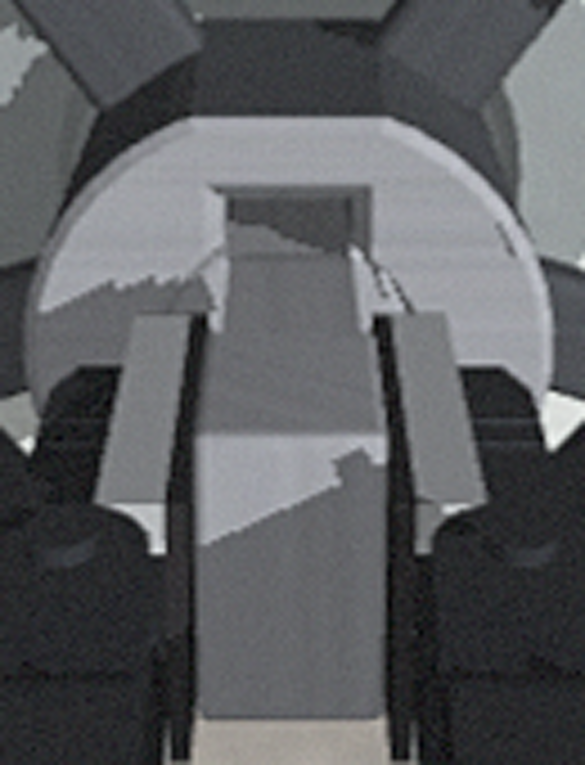

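Run:
```python
from h import *
for h in(.080,.083,.086):
    print(h,[intool((254.7+u/4.5,219.7+v/4.5),h).round(1)[:2] for u,v in((210,186),(373,186),(291,197),(291,256))])
print([intool((254.7+u/4.5,219.7+v/4.5),h).round(1) for u,v,h in((231,256,.0630),(352,256,.063),(291,256,.063),(291,256,.073))])
```

```text
0.08 [array([-12. ,   6.5]), array([11.3,  6.6]), array([-0.4,  8.2]), array([-0.4, 17.3])]
0.083 [array([-12.1,   7.6]), array([11.5,  7.6]), array([-0.4,  9.3]), array([-0.4, 18.5])]
0.086 [array([-12.3,   8.7]), array([11.6,  8.7]), array([-0.4, 10.4]), array([-0.4, 19.7])]
[array([-8.4, 10.4, 63. ]), array([ 7.7, 10.4, 63. ]), array([-0.4, 10.4, 63. ]), array([-0.4, 14.5, 73. ])]
```

The point is centred in y: tip 231–352 against slot 210–373 in the crop, both mid 291. In x it sits about 1–2 mm off the flat, inside the opening. Lowering.

```bash
python3 -m crank '0 0 8 0 0 0;0 0 6 0 0 0;0 0 5 0 0 0'; python3 -m crank '0 0 4 0 0 0;0 0 4 0 0 0';  python3 - <<'E'
from h import *
im=shot('wrist','w11'); st=readout.get_state(); print(st['eef_pos'],st['contact_force'],st['wrist_torque'])
im=cv2.imread('pics/w11.png'); cv2.imwrite('pics/c11.png',cv2.resize(im[220:390,255:385],None,fx=4.5,fy=4.5,interpolation=2))
E
```

```text
time: 9.8
eef_pos: [0.5617, -0.0232, 0.2206]
tcp_rot: [-0.576, 0.817, 0.0, 0.0]
contact_force: [1.2, 0.4, -1.6]
opening: 0.172
time: 10.05
eef_pos: [0.5614, -0.023, 0.2132]
tcp_rot: [-0.576, 0.817, 0.001, -0.0]
contact_force: [-2.9, 0.8, 1.1]
opening: 0.175
[ 0.56113413 -0.02288122  0.21269592] [-2.42904898  0.62943502  0.20836865] [0.17172957 0.41191925 0.01530293]
```

View pics/c11.png

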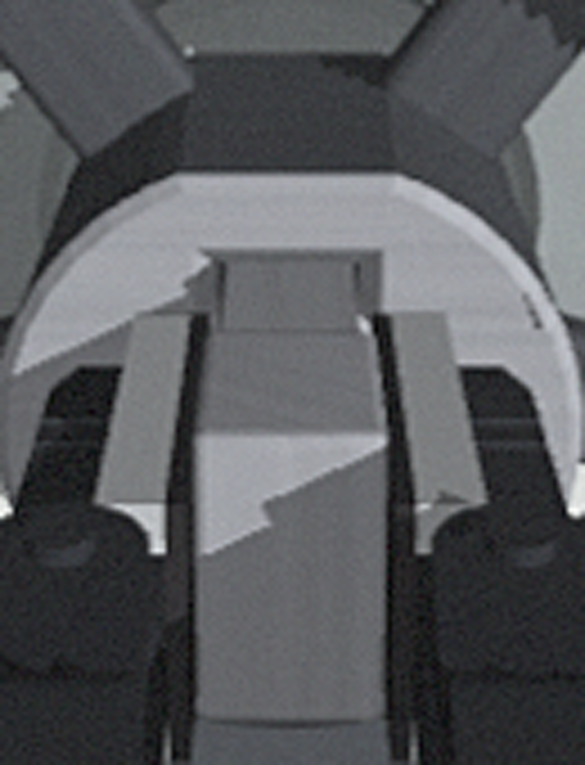

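The point is in the slot, and a light -x force shows it touching the outer side. I'll ease toward the flat (+tool y) while lowering.

```bash
python3 -m crank '0 1.5 0 0 0 0;0 0 0 0 0 0'; python3 -m crank '0 0 4 0 0 0;0 0 4 0 0 0';  python3 -m crank '0 0 0 0 0 0'
```

```text
time: 10.35
eef_pos: [0.5608, -0.0228, 0.2134]
tcp_rot: [-0.576, 0.817, -0.001, 0.001]
contact_force: [0.3, -0.4, -1.3]
opening: 0.174
time: 10.6
eef_pos: [0.5599, -0.0224, 0.2053]
tcp_rot: [-0.576, 0.817, 0.001, -0.0]
contact_force: [-3.2, 2.0, 1.3]
opening: 0.179
time: 10.72
eef_pos: [0.5598, -0.0224, 0.2042]
tcp_rot: [-0.576, 0.817, 0.001, -0.0]
contact_force: [-2.4, 1.6, -1.5]
opening: 0.171
```

```bash
python3 -m crank '0 1.5 0 0 0 0;0 0 0 0 0 0'; python3 -m crank '0 0 5 0 0 0;0 0 5 0 0 0';  python3 -m crank '0 0 0 0 0 0'
```

```text
time: 10.98
eef_pos: [0.5594, -0.0224, 0.2051]
tcp_rot: [-0.576, 0.817, -0.001, 0.001]
contact_force: [-0.5, 0.9, -1.1]
opening: 0.176
time: 11.22
eef_pos: [0.559, -0.0221, 0.1951]
tcp_rot: [-0.576, 0.817, -0.0, 0.0]
contact_force: [-2.8, 0.1, 0.7]
opening: 0.174
time: 11.35
eef_pos: [0.5588, -0.0222, 0.1943]
tcp_rot: [-0.576, 0.817, 0.0, 0.0]
contact_force: [-1.0, 0.7, -1.6]
opening: 0.173
```

```bash
python3 -m crank '0 0.7 4 0 0 0;0 0 4 0 0 0;0 0 4 0 0 0;0 0 0 0 0 0'
python3 - <<'E'
from h import *
im=shot('wrist','w12'); st=readout.get_state(); print(st['eef_pos'],st['contact_force'],st['wrist_torque'])
shot('scene','s12')
im=cv2.imread('pics/s12.png'); cv2.imwrite('pics/c12.png',np.hstack([cv2.resize(im[170:290,240:360],(400,400),interpolation=2),cv2.resize(cv2.imread('pics/w12.png')[240:370,255:385],(400,400),interpolation=2)]))
E
```

```text
time: 11.85
eef_pos: [0.5582, -0.0218, 0.1828]
tcp_rot: [-0.576, 0.817, 0.0, 0.0]
contact_force: [-2.7, 1.7, -1.3]
opening: 0.175
[ 0.55819729 -0.02182772  0.18281486] [-2.62751375  0.92935804 -1.09535239] [ 0.16110005  0.41143051 -0.01525666]
```

View pics/c12.png

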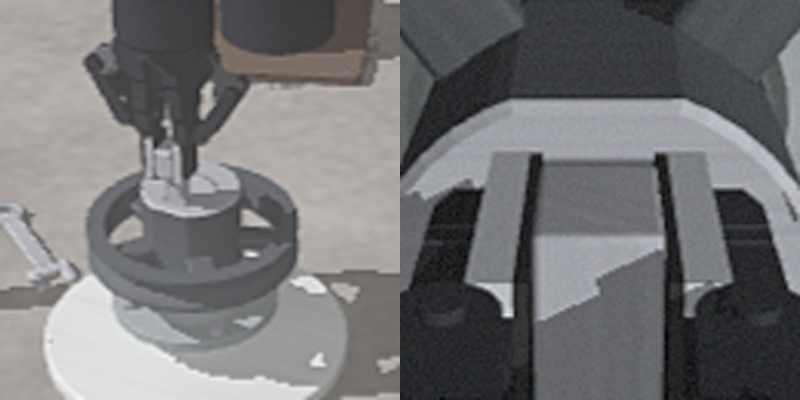

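```bash
python3 -m crank '0 0.8 3 0 0 0;0 0 3 0 0 0;0 0 3 0 0 0;0 0 0 0 0 0';  python3 -m crank '0 0.4 0 0 0 0;0 0 0 0 0 0'
```

```text
time: 12.45
eef_pos: [0.5585, -0.0218, 0.1808]
tcp_rot: [-0.577, 0.817, -0.001, 0.001]
contact_force: [-13.7, 2.1, 21.9]
opening: 0.174
time: 12.7
eef_pos: [0.5584, -0.0218, 0.1807]
tcp_rot: [-0.577, 0.817, -0.001, 0.001]
contact_force: [-11.6, 2.8, 21.2]
opening: 0.174
```

It jams at 21 N about 10 mm above where it should seat. The tapered fit leaves only about 0.5° of tilt play there. I'll back off to zero force and release it so it can align by itself.

```bash
python3 -m crank '0 0 -4 0 0 0;0 0 0 0 0 0';python3 -m crank '0 0 -3 0 0 0;0 0 0 0 0 0'
```

```text
time: 12.95
eef_pos: [0.5581, -0.0217, 0.1806]
tcp_rot: [-0.576, 0.817, -0.001, 0.001]
contact_force: [-5.7, 1.4, 8.3]
opening: 0.174
time: 13.2
eef_pos: [0.5579, -0.0217, 0.1812]
tcp_rot: [-0.576, 0.817, -0.001, 0.001]
contact_force: [0.6, -0.1, -0.8]
opening: 0.177
```

```bash
python3 -m crank '0 0 0 0 0 0;0 0 0 0 0 0;0 0 0 0 0 0;0 0 0 0 0 0' -0.3
python3 - <<'E'
from h import *
im=shot('wrist','w13'); st=readout.get_state(); print(st['eef_pos'],st['contact_force'],st['opening'])
shot('scene','s13')
im=cv2.imread('pics/s13.png'); cv2.imwrite('pics/c13.png',np.hstack([cv2.resize(im[170:290,240:360],(400,400),interpolation=2),cv2.resize(cv2.imread('pics/w13.png')[240:370,255:385],(400,400),interpolation=2)]))
E
```

```text
time: 13.7
eef_pos: [0.5575, -0.0216, 0.1813]
tcp_rot: [-0.576, 0.817, -0.0, 0.001]
contact_force: [0.2, 0.9, 1.2]
opening: 0.353
[ 0.55742551 -0.02161482  0.18132136] [-0.51471292 -0.51869073  0.0983633 ] 0.3498919931607531
```

View pics/c13.png

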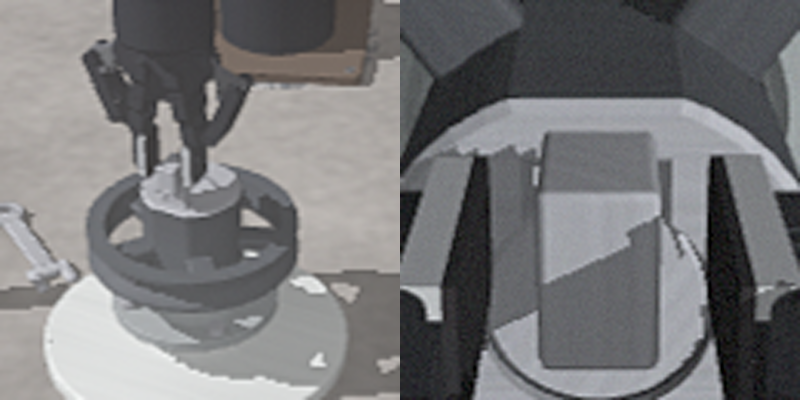

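```bash
cat > gap.py <<'E'
from h import *
from scipy.optimize import least_squares
def fit(corners):
    K=np.array([(26,-8),(26,8),(0,8),(0,-8)],float)
    def T(p):
        c,s=np.cos(p[3]),np.sin(p[3]); x=K[:,0]-13;y=K[:,1]
        return np.stack([p[0]+c*y+s*x,p[1]-c*x+s*y,np.full(4,p[2])],1)/1000
    r=least_squares(lambda p:(ptool(T(p))-corners).ravel(),[0,0,-20,0]);return r.x,r.fun
E
python3 - <<'E'
from gap import *
s=400/130
c=(np.array([(541,192),(660,190),(657,368),(541,366)])-[400,0])/s+[255,240]-.3
print(fit(c))
E
```

```text
(array([-3.51672213e-01,  4.91700411e+00, -9.90571043e+00,  6.16320612e-03]), array([-0.82097172, -0.07417783,  0.70205481,  0.77485422,  0.31059522,
       -0.60366442, -0.18526818, -0.13516168]))
```

The key dropped about 13 mm, and its head top is now about 39 mm above the hub, which fits a gap of roughly 17 mm. I'll lift clear and go to the rammer.

```bash
python3 -m crank '0 0 -20 0 0 0;0 0 -30 0 0 0;0 0 -40 0 0 0;0 0 -25 0 0 0;0 0 0 0 0 0' -0.2
python3 - <<'E'
from h import *
im=shot('wrist','w14'); st=readout.get_state(); np.save('st14.npy',st,allow_pickle=True);print(st['eef_pos'],st['contact_force'])
plan((.511,-.300,.25),np.deg2rad(-109.6))
E
```

```text
time: 14.42
eef_pos: [0.5587, -0.0218, 0.3007]
tcp_rot: [-0.576, 0.817, -0.003, 0.003]
contact_force: [-0.3, -0.1, 0.1]
opening: 0.401
[ 0.55776277 -0.02166896  0.29814126] [ 0.64140449  0.15833866 -0.74929628]
tool delta mm [277.9 -49.1  48.1] rows 5 per row [55.6 -9.8  9.6] t 14.47
rotvec [-0.0042  0.001  -0.0001]
```

View pics/w14.png

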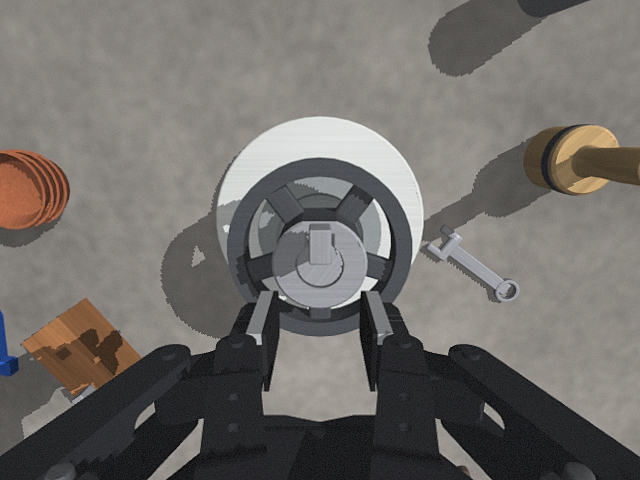

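The key stands upright in the keyway, its head at about (320,247). Now to the rammer.

```bash
python3 - <<'E'
from h import *
st=np.load('st14.npy',allow_pickle=True).item()
print(atz('wrist',(320.5,247),.195,st))
E
python3 -m crank '55 -10 0 0 0 0;55 -10 2 0 0 0;55 -10 14 0 0 0;55 -10 16 0 0 0;55 -9 16 0 0 0' 1; python3 -m crank '3 0 0 0 0 0;0 0 0 0 0 0'
python3 - <<'E'
from h import *
im=shot('wrist','w15'); st=readout.get_state(); np.save('st15.npy',st,allow_pickle=True);print(st['eef_pos'],st['contact_force'])
E
```

```text
[ 0.55398897 -0.02063424  0.195     ]
time: 15.1
eef_pos: [0.51, -0.2982, 0.2458]
tcp_rot: [-0.576, 0.817, 0.001, 0.0]
contact_force: [0.4, -0.5, 0.1]
opening: 0.998
time: 15.35
eef_pos: [0.5097, -0.2994, 0.2469]
tcp_rot: [-0.576, 0.817, 0.001, 0.0]
contact_force: [-0.4, 0.1, 0.4]
opening: 0.996
[ 0.51016997 -0.29889204  0.24764656] [-0.43648207 -0.23507883  0.32206722]
```

View pics/w15.png

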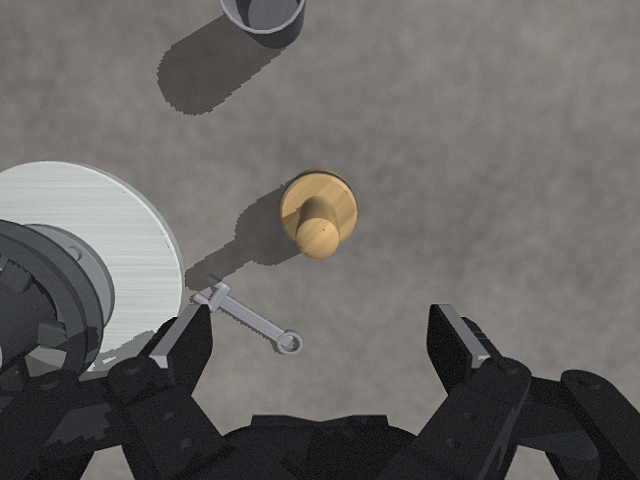

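Run:
```python
from h import *
im=cv2.imread('pics/w15.png'); cv2.imwrite('pics/c15.png',cv2.resize(im[160:270,265:375],(550,550),interpolation=2))
print(intool((318,239.5),.102),intool((318.5,207.5),.188))
```

```text
[ -1.3479852   -1.46536448 102.        ] [ -1.14842823  -6.88236647 188.        ]
```

View pics/c15.png

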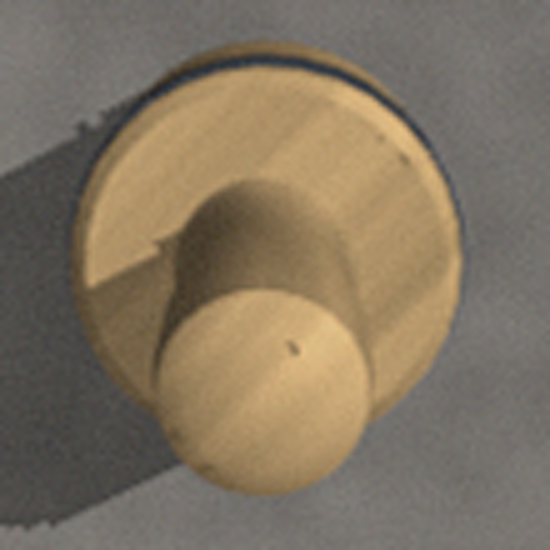

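```bash
python3 -m crank '-1.3 -1 20 0 0 0;0 0 35 0 0 0;0 0 30 0 0 0;0 0 0 0 0 0;0 0 0 0 0 0'
python3 - <<'E'
from h import *
im=shot('wrist','w16'); st=readout.get_state();print(st['eef_pos'],st['contact_force'],st['tcp_rot'])
E
```

```text
time: 16.02
eef_pos: [0.5123, -0.2986, 0.164]
tcp_rot: [-0.577, 0.817, -0.001, 0.001]
contact_force: [-0.4, 0.6, 0.1]
opening: 0.999
[ 0.51261878 -0.29906205  0.16477983] [ 1.19762987  0.41470113 -0.37040774] [-0.57673633  0.8169285  -0.00151962  0.00084738]
```

View pics/w16.png

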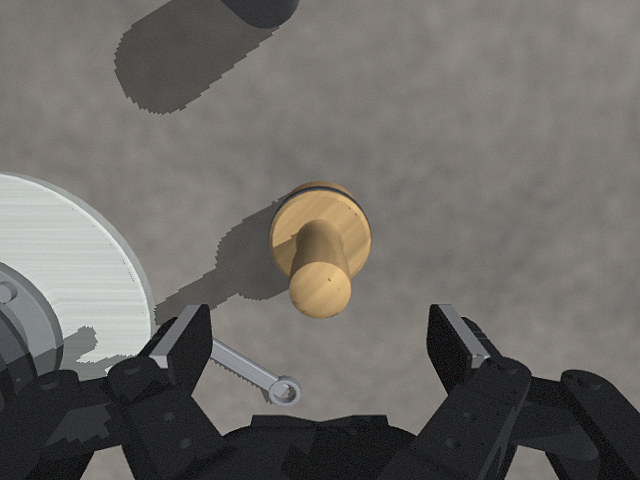

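Run:
```python
from h import *
print(intool((320,290),.0185),intool((320.5,238),.1045))
```

```text
[-0.13362409 -0.65677128 18.5       ] [  0.39792957  -1.83319704 104.5       ]
```

```bash
python3 -m crank '0 0 25 0 0 0;0 0 25 0 0 0;0 0 15 0 0 0;0 0 0 0 0 0'; python3 -m crank '0 0 0 0 0 0;0 0 0 0 0 0;0 0 0 0 0 0;0 0 0 0 0 0;0 0 0 0 0 0' -1 100
python3 - <<'E'
from h import *
im=shot('wrist','w17'); st=readout.get_state();print(st['eef_pos'],st['contact_force'],st['tcp_rot'])
E
```

```text
time: 16.58
eef_pos: [0.5115, -0.2988, 0.0979]
tcp_rot: [-0.576, 0.817, 0.0, 0.0]
contact_force: [0.6, 0.1, 0.2]
opening: 1.0
time: 17.2
eef_pos: [0.5124, -0.2991, 0.0993]
tcp_rot: [-0.576, 0.817, -0.001, 0.001]
contact_force: [0.9, 1.9, 5.0]
opening: 0.343
[ 0.51237812 -0.29909235  0.09922592] [0.1751037  2.08058904 6.13914714] [-0.57638766  0.81717548 -0.00082492  0.0009108 ]
```

View pics/w17.png

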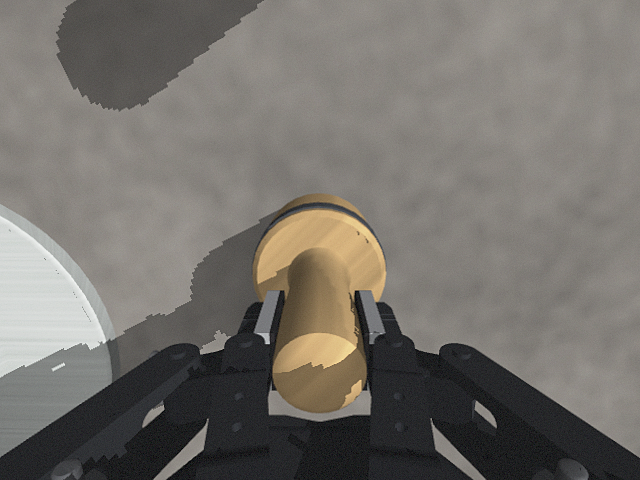

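The handle is held upright, with its top at (320,370). Lift it and go over the key.

```bash
python3 -m crank '0 0 -30 0 0 0;0 0 -50 0 0 0;0 0 -55 0 0 0;0 0 -55 0 0 0;0 0 -36 0 0 0'; python3 -m crank '0 0 0 0 0 0'
python3 - <<'E'
from h import *
plan((.5535,-.0205,.325),np.deg2rad(-109.6))
print(readout.get_state()['contact_force'])
E
```

```text
time: 17.88
eef_pos: [0.511, -0.2991, 0.3245]
tcp_rot: [-0.576, 0.817, 0.0, 0.0]
contact_force: [0.5, -1.2, -5.9]
opening: 0.345
time: 18.0
eef_pos: [0.512, -0.2998, 0.3257]
tcp_rot: [-0.576, 0.817, -0.002, 0.001]
contact_force: [-0.7, 1.0, -5.8]
opening: 0.337
tool delta mm [-2.77e+02  5.46e+01  1.00e-01] rows 5 per row [-55.4  10.9   0. ] t 18.0
rotvec [-0.0047 -0.0014 -0.0002]
[-0.68383864  0.99273541 -5.78822681]
```

```bash
python3 -m crank '-50 10 0 0 0 0;-58 11 0 0 0 0;-58 11 0 0 0 0;-58 11 0 0 0 0;-53 12 0 0 0 0'; python3 -m crank '0 0 0 0 0 0;0 0 0 0 0 0'
python3 - <<'E'
from h import *
print(readout.get_state()['eef_pos'])
shot('wrist','w18');shot('scene','s18')
im=cv2.imread('pics/s18.png'); cv2.imwrite('pics/c18.png',np.hstack([cv2.resize(im[150:290,220:360],(500,500),interpolation=2)]))
E
```

```text
time: 18.62
eef_pos: [0.551, -0.0174, 0.3187]
tcp_rot: [-0.576, 0.817, 0.003, -0.002]
contact_force: [1.6, -0.2, -6.0]
opening: 0.342
time: 18.88
eef_pos: [0.5514, -0.0196, 0.3203]
tcp_rot: [-0.577, 0.817, 0.002, -0.002]
contact_force: [-0.2, -0.3, -5.2]
opening: 0.343
[ 0.55139119 -0.01961212  0.32034057]
```

View pics/w18.png

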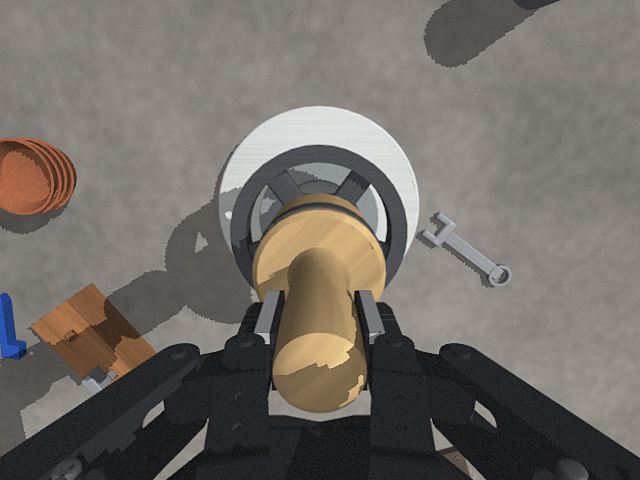

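View pics/c18.png

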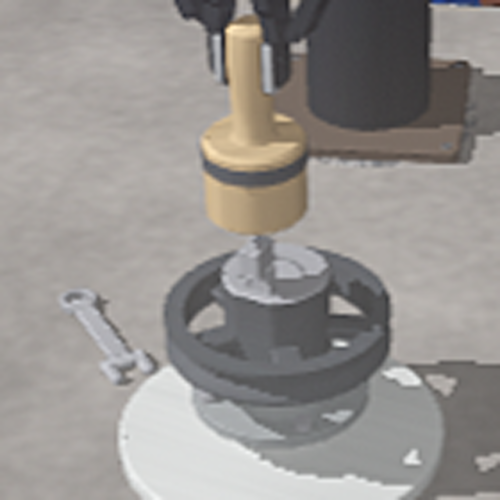

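The rammer is centred above the key's head with about 25 mm of clearance. I'll approach it gently.

```bash
python3 -m crank '1 0 10 0 0 0;0 0 8 0 0 0;0 0 0 0 0 0'; python3 -m crank '0 0 4 0 0 0;0 0 0 0 0 0'; python3 -m crank '0 0 4 0 0 0;0 0 0 0 0 0'
```

```text
time: 19.35
eef_pos: [0.5516, -0.0209, 0.3046]
tcp_rot: [-0.576, 0.817, 0.001, -0.001]
contact_force: [-0.2, -0.7, -6.0]
opening: 0.343
time: 19.6
eef_pos: [0.5522, -0.0205, 0.3021]
tcp_rot: [-0.576, 0.817, -0.0, 0.0]
contact_force: [-0.1, -0.2, -5.9]
opening: 0.34
time: 19.85
eef_pos: [0.5521, -0.0205, 0.2979]
tcp_rot: [-0.576, 0.817, 0.0, 0.0]
contact_force: [-0.4, 0.3, -5.6]
opening: 0.34
```

```bash
python3 -m crank '0 0 3 0 0 0;0 0 0 0 0 0'; python3 -m crank '0 0 3 0 0 0;0 0 0 0 0 0'; python3 -m crank '0 0 2 0 0 0;0 0 0 0 0 0'
```

```text
time: 20.1
eef_pos: [0.5521, -0.0205, 0.2949]
tcp_rot: [-0.576, 0.817, 0.0, 0.0]
contact_force: [-1.2, 0.4, -5.7]
opening: 0.344
time: 20.35
eef_pos: [0.5527, -0.0206, 0.2942]
tcp_rot: [-0.576, 0.817, -0.001, 0.001]
contact_force: [-1.8, 0.2, 1.1]
opening: 0.341
time: 20.6
eef_pos: [0.553, -0.0207, 0.2942]
tcp_rot: [-0.576, 0.817, -0.002, 0.002]
contact_force: [-3.5, 0.4, 7.5]
opening: 0.341
```

Contact is at TCP z=0.2942, so the head top is at 0.195 and the gap is about 17 mm, as expected. Now 13 N; press to about 18 N, then lift off.

```bash
python3 -m crank '0 0 1.7 0 0 0;0 0 0 0 0 0'; python3 -m crank '0 0 -10 0 0 0;0 0 0 0 0 0'; python3 -m crank '0 0 10 0 0 0;0 0 0 0 0 0'
```

```text
time: 20.85
eef_pos: [0.5532, -0.0208, 0.2942]
tcp_rot: [-0.576, 0.817, -0.002, 0.002]
contact_force: [-4.5, 0.6, 12.6]
opening: 0.341
time: 21.1
eef_pos: [0.5524, -0.0206, 0.2981]
tcp_rot: [-0.576, 0.817, -0.0, 0.001]
contact_force: [0.1, -0.1, -5.2]
opening: 0.338
time: 21.35
eef_pos: [0.5534, -0.0209, 0.2934]
tcp_rot: [-0.576, 0.817, -0.002, 0.002]
contact_force: [-3.2, 1.5, 11.9]
opening: 0.338
```

```bash
python3 -m crank '0 0 -10 0 0 0;0 0 0 0 0 0;0 0 10.6 0 0 0;0 0 0 0 0 0'; python3 -m crank '0 0 -10 0 0 0;0 0 0 0 0 0;0 0 10.5 0 0 0;0 0 0 0 0 0'; python3 -m crank '0 0 -10 0 0 0;0 0 0 0 0 0;0 0 10.5 0 0 0;0 0 0 0 0 0'
```

```text
time: 21.85
eef_pos: [0.5533, -0.0208, 0.293]
tcp_rot: [-0.576, 0.817, -0.002, 0.002]
contact_force: [-3.3, 0.6, 13.5]
opening: 0.341
time: 22.35
eef_pos: [0.5533, -0.0208, 0.2927]
tcp_rot: [-0.576, 0.817, -0.002, 0.002]
contact_force: [-5.1, 1.0, 14.3]
opening: 0.339
time: 22.85
eef_pos: [0.5533, -0.0208, 0.2924]
tcp_rot: [-0.576, 0.817, -0.002, 0.002]
contact_force: [-5.2, 0.1, 15.3]
opening: 0.346
```

The key moves in 0.3–0.4 mm per tap. I'll carry on.

```bash
for i in 1; do python3 -m crank '0 0 -10 0 0 0;0 0 0 0 0 0;0 0 10.3 0 0 0;0 0 0 0 0 0'; python3 -m crank '0 0 -10 0 0 0;0 0 0 0 0 0;0 0 10.3 0 0 0;0 0 0 0 0 0'; python3 -m crank '0 0 -10 0 0 0;0 0 0 0 0 0;0 0 10.3 0 0 0;0 0 0 0 0 0'; python3 -m crank '0 0 -10 0 0 0;0 0 0 0 0 0;0 0 10.4 0 0 0;0 0 0 0 0 0';done
```

```text
time: 23.35
eef_pos: [0.5533, -0.0208, 0.2921]
tcp_rot: [-0.576, 0.817, -0.002, 0.002]
contact_force: [-4.7, 0.8, 15.2]
opening: 0.34
time: 23.85
eef_pos: [0.5533, -0.0208, 0.2919]
tcp_rot: [-0.576, 0.817, -0.002, 0.002]
contact_force: [-5.2, 1.2, 15.0]
opening: 0.34
time: 24.35
eef_pos: [0.5533, -0.0208, 0.2917]
tcp_rot: [-0.576, 0.817, -0.002, 0.002]
contact_force: [-5.1, 0.6, 15.2]
opening: 0.339
time: 24.85
eef_pos: [0.5533, -0.0208, 0.2915]
tcp_rot: [-0.576, 0.817, -0.002, 0.002]
contact_force: [-6.2, 1.2, 16.3]
opening: 0.344
```

```bash
python3 -m crank '0 0 -10 0 0 0;0 0 0 0 0 0;0 0 10.6 0 0 0;0 0 0 0 0 0' - 120; python3 -m crank '0 0 -10 0 0 0;0 0 0 0 0 0;0 0 10.4 0 0 0;0 0 0 0 0 0'; python3 -m crank '0 0 -10 0 0 0;0 0 0 0 0 0;0 0 10.4 0 0 0;0 0 0 0 0 0'; python3 -m crank '0 0 -10 0 0 0;0 0 0 0 0 0;0 0 10.4 0 0 0;0 0 0 0 0 0'; python3 -m crank '0 0 -10 0 0 0;0 0 0 0 0 0;0 0 10.3 0 0 0;0 0 0 0 0 0'
```

```text
time: 25.35
eef_pos: [0.5533, -0.0208, 0.2914]
tcp_rot: [-0.576, 0.817, -0.002, 0.002]
contact_force: [-7.3, 1.8, 17.7]
opening: 0.341
time: 25.85
eef_pos: [0.5533, -0.0208, 0.2914]
tcp_rot: [-0.576, 0.817, -0.002, 0.002]
contact_force: [-6.3, 1.6, 18.2]
opening: 0.341
time: 26.35
eef_pos: [0.5532, -0.0208, 0.2913]
tcp_rot: [-0.576, 0.817, -0.002, 0.002]
contact_force: [-6.8, 0.1, 20.1]
opening: 0.337
time: 26.85
eef_pos: [0.5532, -0.0208, 0.2913]
tcp_rot: [-0.576, 0.817, -0.002, 0.002]
contact_force: [-7.8, 1.7, 21.1]
opening: 0.337
time: 27.35
eef_pos: [0.5531, -0.0208, 0.2913]
tcp_rot: [-0.576, 0.817, -0.002, 0.002]
contact_force: [-8.8, 2.0, 21.6]
opening: 0.337
```

It has stalled at 0.2913, and the lift-off between taps has become too small. I'll lift higher and strike properly.

```bash
python3 -m crank '0 0 -20 0 0 0;0 0 0 0 0 0'; python3 -m crank '0 0 18 0 0 0'; python3 -m crank '0 0 0 0 0 0'; python3 -m crank '0 0 -18 0 0 0;0 0 0 0 0 0;0 0 18 0 0 0;0 0 0 0 0 0'
```

```text
time: 27.6
eef_pos: [0.5527, -0.0207, 0.3033]
tcp_rot: [-0.576, 0.817, -0.001, 0.001]
contact_force: [-0.3, -0.7, -6.3]
opening: 0.339
time: 27.72
eef_pos: [0.5544, -0.0211, 0.2901]
tcp_rot: [-0.576, 0.817, -0.003, 0.003]
contact_force: [-8.0, 1.1, 53.0]
opening: 0.337
time: 27.85
eef_pos: [0.5538, -0.021, 0.2903]
tcp_rot: [-0.576, 0.817, -0.002, 0.002]
contact_force: [-3.1, -0.1, 15.4]
opening: 0.336
time: 28.35
eef_pos: [0.5535, -0.0209, 0.2893]
tcp_rot: [-0.576, 0.817, -0.002, 0.002]
contact_force: [-2.5, 0.3, 12.1]
opening: 0.337
```

```bash
python3 -m crank '0 0 -40 0 0 0;0 0 -20 0 0 0;0 0 0 0 0 0'
python3 - <<'E'
from h import *
print(readout.get_state()['eef_pos'],readout.get_state()['tcp_rot'])
shot('wrist','w20');shot('scene','s20')
a=cv2.imread('pics/s18.png');b=cv2.imread('pics/s20.png')
w=np.hstack([cv2.imread(f'pics/{n}.png')[180:430,200:440] for n in('w18','w20')])
s=np.hstack([cv2.resize(i[205:245,270:320],(400,320),interpolation=2) for i in(a,b)])
w=cv2.resize(w,(800,417)); cv2.imwrite('pics/c20.png',cv2.resize(np.vstack([w,s]),(640,590)))
E
```

```text
time: 28.72
eef_pos: [0.5528, -0.0207, 0.3459]
tcp_rot: [-0.576, 0.817, -0.001, 0.001]
contact_force: [0.2, -0.5, -6.1]
opening: 0.338
[ 0.55276757 -0.02067521  0.3458571 ] [-0.57640916  0.81715998 -0.0008882   0.00112156]
```

View pics/c20.png

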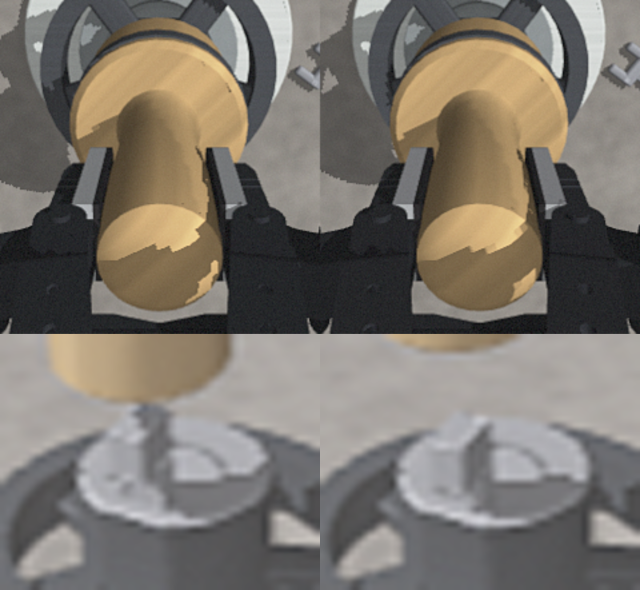

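The rammer sits the same in the hand, so it hasn't slipped, and the key is visibly lower. Dropping from 0.2942 to 0.2893 gives a gap of about 12 mm (13.1 at worst). I'll give it two more taps for margin.

```bash
python3 -m crank '0 0 30 0 0 0;0 0 14 0 0 0;0 0 0 0 0 0'; python3 -m crank '0 0 16 0 0 0;0 0 0.5 0 0 0';  python3 -m crank '0 0 -16 0 0 0;0 0 0 0 0 0;0 0 16.5 0 0 0;0 0 0 0 0 0'
```

```text
time: 29.2
eef_pos: [0.551, -0.0203, 0.2983]
tcp_rot: [-0.576, 0.817, 0.002, -0.002]
contact_force: [0.0, -0.7, -6.0]
opening: 0.336
time: 29.45
eef_pos: [0.5541, -0.021, 0.289]
tcp_rot: [-0.576, 0.817, -0.003, 0.003]
contact_force: [-0.5, -0.7, 4.4]
opening: 0.337
time: 29.95
eef_pos: [0.5538, -0.0209, 0.2882]
tcp_rot: [-0.576, 0.817, -0.003, 0.003]
contact_force: [-0.2, 0.8, 9.0]
opening: 0.338
```

The gap is now about 11 mm, so it's tight. Return the rammer.

```bash
python3 -m crank '0 0 -25 0 0 0;0 0 -25 0 0 0;0 0 0 0 0 0'
python3 - <<'E'
from h import *
plan((.5118,-.2991,.33),np.deg2rad(-109.6))
E
```

```text
time: 30.32
eef_pos: [0.5529, -0.0207, 0.3352]
tcp_rot: [-0.576, 0.817, -0.001, 0.001]
contact_force: [0.4, 0.4, -6.4]
opening: 0.337
tool delta mm [276.1 -54.6   5.1] rows 5 per row [ 55.2 -10.9   1. ] t 30.32
rotvec [-0.0037  0.001  -0.0001]
```

```bash
python3 -m crank '52 -11 0 0 0 0;56 -11 0 0 0 0;56 -11 0 0 0 0;56 -11 0 0 0 0;56 -11 0 0 0 0'; python3 -m crank '0 0 30 0 0 0;0 0 50 0 0 0;0 0 55 0 0 0;0 0 45 0 0 0;0 0 25 0 0 0';python3 -m crank '0 0 10 0 0 0;0 0 0 0 0 0'
python3 - <<'E'
from h import *
print(readout.get_state()['eef_pos'],readout.get_state()['tcp_rot'])
shot('wrist','w21')
E
```

```text
time: 30.95
eef_pos: [0.5104, -0.3002, 0.331]
tcp_rot: [-0.576, 0.817, 0.002, 0.0]
contact_force: [1.8, -0.5, -5.0]
opening: 0.337
time: 31.58
eef_pos: [0.5085, -0.2964, 0.1226]
tcp_rot: [-0.576, 0.817, 0.005, -0.001]
contact_force: [1.0, -0.8, -6.2]
opening: 0.336
time: 31.82
eef_pos: [0.511, -0.2984, 0.1179]
tcp_rot: [-0.576, 0.817, 0.001, 0.0]
contact_force: [0.3, -0.1, -5.7]
opening: 0.335
[ 0.51097315 -0.29838069  0.11792616] [-5.76376299e-01  8.17183574e-01  1.16355018e-03  1.24134647e-04]
```

View pics/w21.png

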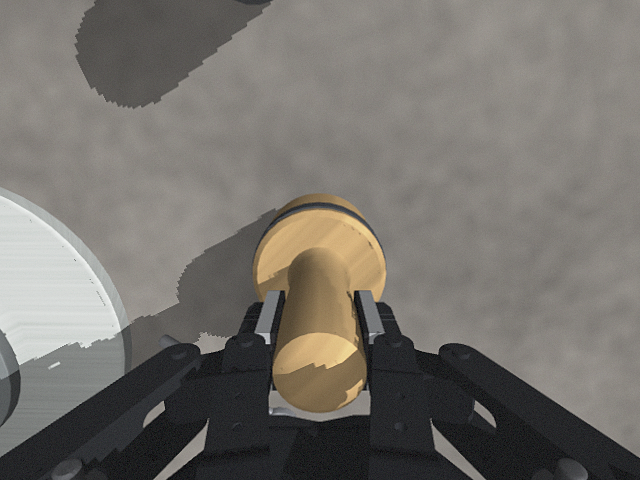

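The rammer is back over its old place and free, about 19 mm up, clear of the spanner. I'll lower it until it touches.

```bash
python3 -m crank '0 0 7 0 0 0;0 0 6 0 0 0;0 0 0 0 0 0';python3 -m crank '0 0 3 0 0 0;0 0 0 0 0 0';python3 -m crank '0 0 2 0 0 0;0 0 0 0 0 0';python3 -m crank '0 0 1.5 0 0 0;0 0 0 0 0 0'
```

```text
time: 32.25
eef_pos: [0.5113, -0.2986, 0.1059]
tcp_rot: [-0.576, 0.817, 0.0, 0.0]
contact_force: [-0.3, -0.0, -6.0]
opening: 0.336
time: 32.5
eef_pos: [0.5116, -0.2989, 0.1033]
tcp_rot: [-0.576, 0.817, 0.0, 0.0]
contact_force: [-0.2, -0.2, -5.6]
opening: 0.34
time: 32.75
eef_pos: [0.5116, -0.2989, 0.1013]
tcp_rot: [-0.576, 0.817, 0.0, 0.0]
contact_force: [0.3, -0.3, -5.7]
opening: 0.336
time: 33.0
eef_pos: [0.5116, -0.2989, 0.0998]
tcp_rot: [-0.576, 0.817, -0.0, 0.0]
contact_force: [-0.4, -0.6, -5.5]
opening: 0.334
```

```bash
python3 -m crank '0 0 1 0 0 0;0 0 0 0 0 0';python3 -m crank '0 0 1 0 0 0;0 0 0 0 0 0'
```

```text
time: 33.25
eef_pos: [0.5119, -0.299, 0.0994]
tcp_rot: [-0.576, 0.817, -0.0, 0.001]
contact_force: [-0.7, 0.1, -2.8]
opening: 0.337
time: 33.5
eef_pos: [0.5121, -0.2991, 0.0994]
tcp_rot: [-0.576, 0.817, -0.0, 0.001]
contact_force: [-2.8, 2.1, 4.7]
opening: 0.338
```

It touches at 0.0994, the same height as when it was picked up, so the grip didn't slip. That confirms the gap: 288.2−99.4−156−22 ≈ 10.8 mm. Release.

```bash
python3 -m crank '0 0 -1 0 0 0;0 0 0 0 0 0'; python3 -m crank '0 0 0 0 0 0;0 0 0 0 0 0;0 0 0 0 0 0;0 0 0 0 0 0' 1; python3 -m crank '0 0 -25 0 0 0;0 0 -40 0 0 0;0 0 -50 0 0 0;0 0 -55 0 0 0;0 0 0 0 0 0'
python3 - <<'E'
from h import *
print(readout.get_state()['eef_pos'],readout.get_state()['contact_force'])
shot('wrist','w22');shot('scene','s22');shot('top','t22')
a=cv2.imread('pics/s22.png');b=cv2.imread('pics/t22.png')
cv2.imwrite('pics/c22.png',np.vstack([a[180:320,100:500],b[150:340,100:500]]).repeat(2,0).repeat(2,1)[:600] if 0 else cv2.resize(np.vstack([a[170:340,100:500],b[150:340,100:500]]),(666,600)))
E
```

```text
time: 33.75
eef_pos: [0.5119, -0.2991, 0.0993]
tcp_rot: [-0.576, 0.817, -0.0, 0.001]
contact_force: [-1.5, 2.2, 2.1]
opening: 0.338
time: 34.25
eef_pos: [0.5118, -0.2991, 0.099]
tcp_rot: [-0.576, 0.817, -0.0, 0.001]
contact_force: [-0.5, 0.5, 0.6]
opening: 0.999
time: 34.88
eef_pos: [0.5138, -0.3009, 0.2761]
tcp_rot: [-0.576, 0.817, -0.006, 0.002]
contact_force: [-0.0, -0.2, 1.1]
opening: 1.004
[ 0.51383246 -0.30089268  0.27610083] [-0.02018427 -0.18999223  1.08634538]
```

View pics/c22.png

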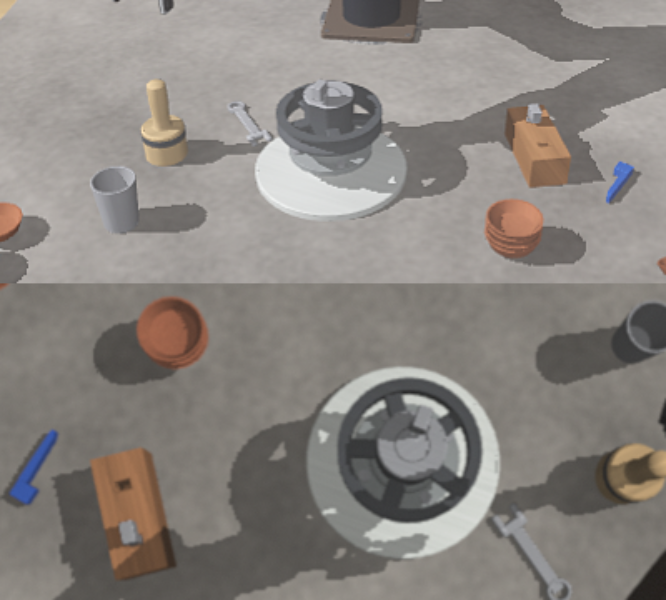

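View pics/w22.png

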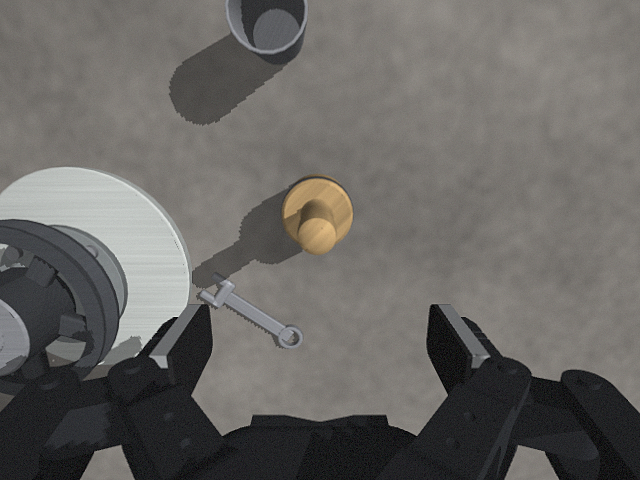

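The rammer stands on its face, the key stands seated in the hub, the short key is still in the rack and nothing else has moved. Handing in.

```bash
python3 -m crank '0 0 0 0 0 0'; python3 -c "
from plant import ctrl
print(ctrl.sign_off())"
```

```text
time: 35.15
eef_pos: [0.5108, -0.2984, 0.2666]
tcp_rot: [-0.576, 0.817, 0.002, -0.0]
contact_force: [-0.2, -0.9, 0.2]
opening: 1.002
the job is handed in; nothing more can be done
None
```

The job is done and handed in at about 35 s: the long key is tight in the keyway, and the rammer stands back on its face where it was.

- **Placing the key:** I took the long key from the rack, lowered it point down into the keyway and let it drop. On the way in it jammed once at about 21 N. I backed off to zero force before releasing it. The first touch of the rammer then put the gap at about 17 mm.
- **Tapping:** I tapped the head about 16 times. The later taps at 20–27 N stalled with the key only 3 mm deeper, because the rammer was barely lifting off the head. I then lifted higher and struck harder. One of those blows read 53 N at the wrist, above the 15–20 N you described for a firm tap but well under the 120 N limit.
- **Final gap:** about 11 mm by contact height, or 10.8 mm worked from the rammer's bench contact, so under 13.5 mm. The rammer touched the bench at the same height before and after (99.3 and 99.4 mm), so it had not slipped in the grip. I did not check the gap directly by camera, because the views are too coarse for that.
- **Last pictures:** the rammer was upright and the gripper touched nothing. The short key was in the rack, and the spanner, tumbler, lamps and blue look-alike looked unmoved.

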